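# Prop the sample cabinet's door open with its stay bar

## Task

Prop the sample cabinet's door open for airing with the loose stay bar that stands on its edge in the black rack: end hole (eye) over the peg on top of the door, and the red-framed hole over the peg on the cabinet's roof, so that the bar lies flat on both brass collars, blue grip upward. Leave the jar, the beaker and the dish where they stand.

Things in the scene. Friction and masses are not known exactly. Their poses are not given: they have to be found in the camera images.
- door (a joint): opening angle of the cabinet's door, rad, 0 shut, 1.3 wide open. The door (270 wide, 160 high, 18 mm thick, grey frame with a clear pane, 0.6 kg) hinges about a vertical axis at its left end as seen from the robot; its free right end swings towards the robot. A light friction (about 0.04 N m) leaves it where it is put. The hole spacing of 132 mm fits at an opening of about 0.6 rad
- door_hinge (a point): point on the door's vertical hinge axis, 160 mm above the bench; turns with the door: its y axis points from the free end to the hinge along the door, its x axis into the cabinet when shut
- door_handle (a point): on the axis of the upright round steel handle bar, 12 mm in diameter, 18 mm below its rounded top (178 mm above the bench), 52 mm in front of the door's mid-plane, 235 mm from the hinge axis along the door; its two horizontal standoffs to the door are at 50 and 115 mm above the bench. Axes as door_hinge
- door_peg (a point): steel peg on top of the door, 160 mm from the hinge along the door, 8 mm in diameter, upright: the point is on its axis at the top of its brass collar (collar 22 mm in diameter, top 175 mm above the bench, 15 mm above the door's and roof's tops); the peg rises 26 mm above this point, its last 8 mm tapering to 3 mm. Axes as door_hinge
- roof_peg (a point): the same kind of peg and collar fixed on the cabinet's roof: point on its axis at the collar's top, 175 mm above the bench. Axes as cabinet. Its distance from the hinge axis, and that of door_peg from it, follow from the positions
- cabinet: white sample cabinet, fixed, 200 deep (x) by 280 wide (y) by 160 mm high, open front behind the door; origin at the centre of its underside, x axis pointing to its back. A blue vent stub, 28 mm in diameter, rises 40 mm from the roof at 55 mm back, 95 mm to the right (-y) of the centre
- rack: black fixed rack, base 180 (x) by 70 (y) by 10 mm, origin at the centre of its underside, x axis along its slot. Two slotted blocks at x = -72 and +72 mm, each 16 mm long, hold the stay on its edge: slot floor 30 mm above the bench, slot 10.6 mm wide, cheeks (11 mm thick) up to 48 mm above the bench; between the blocks the slot is open
- stay_mid (a point): loose stay bar: aluminium, 190 long (x), 30 wide (y), 8 mm thick (z), 0.12 kg or so, with a blue grip fin on its +z face. The point is the centre of the bar, at mid-thickness. x runs along the bar from the eye end to the three-hole end. At the start it stands on its long edge in the rack (y up, z level, lower edge 30 mm above the bench). Four round through holes, 12 mm in diameter, on the centre line: the eye at x = -82, others at 22, 50 (red-framed) and 78 mm
- stay_eye (a point): centre of the eye, the lone hole at one end of the stay, at mid-thickness; axes as stay_mid
- stay_hole (a point): centre of the red-framed hole, the middle one of the three, at mid-thickness, 132 mm from the eye; axes as stay_mid
- stay_grip (a point): centre of the stay's blue grip fin: 40 long (x), 10 thick (y), 25 mm high (z), standing on the bar's +z face on its centre line, fin centre at stay x = -12, 16.5 mm above mid-thickness; axes as stay_mid
- jar_mid (a point): amber jar with a black cap, 40 mm in diameter, 60 mm high, upright on the cabinet's roof; its centre
- beaker_mid (a point): white open beaker, 60 mm in diameter, 75 mm high, upright on the bench; its centre
- dish_mid (a point): grey dish 72 mm in diameter, 26 mm high, with a tan cylinder 32 mm in diameter on it, 61 mm high in all, on the bench; the point is on its axis, 30 mm up

How it is judged:
At the end, for the whole second after the job is handed in: The stay's eye is over the door's peg and its red-framed hole over the roof peg (centres within 4 mm of the peg axes), the bar down on both collars (mid-thickness less than 8 mm above the collar tops; 4 mm when fully down), blue grip upward, at rest (horizontal distance between stay_eye and door_peg below 0.004 m and horizontal distance between stay_hole and roof_peg below 0.004 m and z of stay_eye in the frame of door_peg between 0 and 0.008 m and z of stay_hole in the frame of roof_peg between 0 and 0.008 m and z of stay_grip in the frame of roof_peg above 0.01 m and linear speed of stay below 0.02 m/s); the robot touches nothing.
It fails at once if the jar is moved by more than 25 mm (distance of jar_mid from where it was at the start of the episode above 0.025 m).
It fails at once if the beaker is moved by more than 25 mm (distance of beaker_mid from where it was at the start of the episode above 0.025 m).
It fails at once if the dish is moved by more than 25 mm (distance of dish_mid from where it was at the start of the episode above 0.025 m).
It also fails if it takes over 72 s, if anything falls off the work surface, if the arm or the gripper's body presses on something with over 40 N, if the wrist force passes 120 N, or if a joint passes its speed limit or range.

## Robot

A 7-joint arm with a two-finger parallel gripper is mounted at the origin on the work surface. World frame = base frame: x ahead of the robot, y to its left, z up, the work surface at z = 0. Lengths are in m, angles in rad, forces in N, time in s.
With the tool pointing down it reaches from about 0.4 to 0.85 m from the base axis. Payload 10.4 kg.
Tool frame: the origin (TCP) lies midway between the tips of the shut fingers; the grasp point (between the pads) lies 19 mm behind it; x points along the fingers, z is the direction in which the jaws open and shut, and the axes are right-handed (so a half turn about x gives the same grasp; the last joint's range is limited). The gripper opens to 87 mm and grips with 3 to 60 N. Pads are 19 mm wide; open, the fingers measure 117 mm over their backs; the gripper's body (75 mm by 190 mm) begins 51 mm behind the grasp point.
Start: joints at [-1.188, 0.332, -0.065, 1.46, 0.022, 1.35, -0.088], TCP at [0.247, 0.574, 0.223] pointing down, gripper open.
Joint ranges: [-2.6, 2.6], [-0.5, 2.12], [-1.47, 1.34], [0.16, 2.42], [-1.27, 4.41], [0.06, 2.06], [-2.6, 2.6]. Speed limits (rad/s): [2.22, 2.22, 2.79, 2.79, 3.14, 3.14, 3.14].

## Interface

Orientations are given as a unit quaternion [x, y, z, w].
In Python, from bench import read_state, camera, camera_params, close_job gives the robot as it stands.
- The arm moves only by the tool arm_command, never from a script. Its argument "targets" is a list of rows, each a list of 7 numbers: the closure in counts, from 0 (fully open) to 255 (shut), then the shift along the tool's x, y, z in mm, then the turn, a rotation vector about the tool's x, y, z in rad. A call has 1 to 10 rows; each row is the pose to reach, as a shift and turn from the pose commanded when the call began, along the tool's axes at that moment; what a row does not reach only later rows make up. A row lasts 1/10 s, in which the tool goes at most 50 mm and 8.59 degrees, less where a joint would pass 70% of its speed; a pose out of reach is approached as far as the arm can. A call with a gripper value outside its range is refused whole. The fingers move at their own pace and stop on an object; "newtons" is the grip in N (left out, the last holds). Time passes only in rows, so rows that repeat a pose let the fingers close. It gives the time, the measured TCP pose, the force and the opening at its end, in the units of the state.
- read_state(): the state, without advancing time (a new reading comes with each control period).
- camera(name): name is "scene" or "top" or "wrist"; returns the picture (384x512x3 uint8, red, green, blue); there is no depth.
- camera_params(name): a dict with "intrinsics" (3x3 intrinsics, pixels), "dist" ([k1, k2, p1, p2, k3] as OpenCV has them; the pictures are not rectified), "xyz" and "orientation" of the camera in the world; the wrist camera has in their place "mount" (4x4, takes a point from camera to tool coordinates, whose origin is the TCP and whose axes are the tool frame's). Camera axes: x right, y down, z forward; pixel columns grow to the right and rows downward; lengths in m; the calibration is good to about 2 mm. A picture is of the moment at which its call begins: read the wrist's pose just before it. camera_params takes no time and is no camera call.
- close_job(): hands the job in, once; it reports no verdict.
The state is a dict: "time": time; "joint_positions": joint angles; "joint_vel": joint speeds; "joint_torque": joint torques, N m; "ee_pos": TCP position; "eef_rot": TCP orientation; "ft_force": force on the tool from outside, world axes, zero at the start; "torque": the same for the moment, N m; "width": finger opening in m.
Only numpy, scipy, OpenCV 4.12 (cv2) and the standard library are available. Lean on these libraries where they do the work, as an engineer would, in place of code of your own. Each camera call takes 0.05 s, during which the arm holds its last target.

## Working session

There is one attempt and no reset: what is moved stays moved. The work goes in short steps, Python scripts to look and compute and a tool call to move; the robot and the scene stay as the last step left them, time stands still between calls to the robot, and variables do not carry over. Pictures are saved under pics/ and viewed, and the job is handed in when it is done.

Besides the shell and the picture viewer there is one more tool, called after ">>>" as name(argument=value, ...), one argument or row to a line, values as JSON. arm_command: Moves the arm, as the interface text tells. Its arguments: {"type":"object","properties":{"targets":{"type":"array"},"newtons":{"type":"number"}},"required":["targets"]}

```bash
ls; mkdir -p pics
python3 - <<'E'
from bench import *
import cv2,json
print(read_state())
for n in ["scene","top","wrist"]:
    p=camera_params(n); print(n,p)
    im=camera(n); cv2.imwrite(f"pics/{n}0.png",cv2.cvtColor(im,cv2.COLOR_RGB2BGR))
E
```

```text
pics
{'time': 0.0, 'joint_positions': array([-1.18757955,  0.33288584, -0.06470276,  1.46093022,  0.02161094,
        1.34989343, -0.08849102]), 'joint_vel': array([ 0.00043672, -0.00090392, -0.0003396 , -0.00078316, -0.00155927,
       -0.0004491 ,  0.00020766]), 'joint_torque': array([ 5.11247581e-04, -6.23234439e+01,  2.55305367e-02, -3.89919055e+01,
       -6.12197863e-02,  3.91158764e-02,  1.22303209e-04]), 'ee_pos': array([0.24658733, 0.57388432, 0.22175052]), 'eef_rot': array([-0.38929109,  0.59089924,  0.38869496,  0.59009047]), 'ft_force': array([-0.77587106,  0.26067417,  0.54532752]), 'torque': array([-0.00776642,  0.0510898 ,  0.00734158]), 'width': 0.08685890677525777}
scene {'intrinsics': array([[422.16559642,   0.        , 250.98127712],
       [  0.        , 422.16559642, 190.18229868],
       [  0.        ,   0.        ,   1.        ]]), 'dist': array([-0.13948832,  0.        ,  0.        ,  0.        ,  0.        ]), 'xyz': array([1.01337489, 0.37455322, 1.09399582]), 'orientation': array([ 0.33027867,  0.90275945, -0.25960077, -0.09245987])}
top {'intrinsics': arra
[... 272 characters left out ...]
  1.24675602]), 'orientation': array([-0.70437444,  0.70845818, -0.03769307,  0.02286683])}
wrist {'intrinsics': array([[334.92403143,   0.        , 250.63350447],
       [  0.        , 334.92403143, 190.24382678],
       [  0.        ,   0.        ,   1.        ]]), 'dist': array([-0.09559755,  0.        ,  0.        ,  0.        ,  0.        ]), 'mount': array([[-1.01399812e-03, -2.96161960e-01,  9.55137197e-01,
        -1.61984387e-01],
       [ 3.88612944e-05, -9.55137699e-01, -2.96162075e-01,
         8.13671725e-02],
       [ 9.99999485e-01, -2.63189918e-04,  9.80017064e-04,
        -1.63063766e-04],
       [ 0.00000000e+00,  0.00000000e+00,  0.00000000e+00,
         1.00000000e+00]])}
```

View pics/scene0.png

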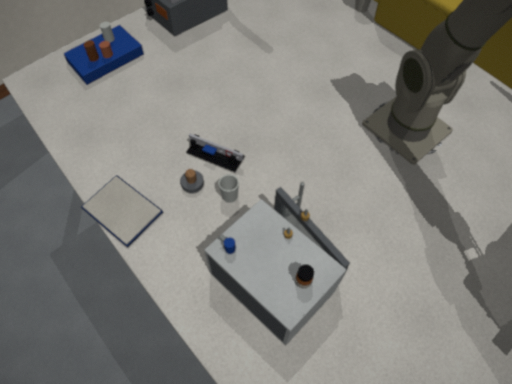

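View pics/top0.png

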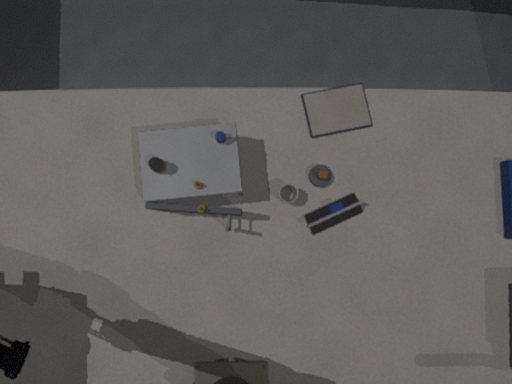

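View pics/wrist0.png

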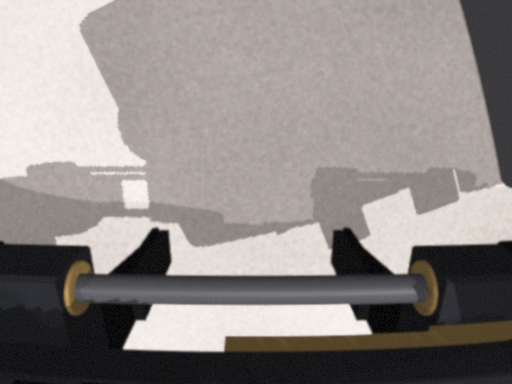

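The top view shows the cabinet at about (190,165), the door slightly ajar along row 210, and the rack with the stay at about (333,212). The beaker is at (288,193) and the dish at (320,175). Next I'll enlarge these areas.

```bash
cat > h.py <<'E'
import numpy as np, cv2
from scipy.spatial.transform import Rotation as R
from bench import read_state, camera, camera_params
def cam(n,st=None):
    p=camera_params(n); K=np.array(p["intrinsics"]); d=np.array(p["dist"])
    if n=="wrist":
        st=st or read_state(); T=np.eye(4); T[:3,:3]=R.from_quat(st["eef_rot"]).as_matrix(); T[:3,3]=st["ee_pos"]
        M=T@np.array(p["mount"]); return K,d,M[:3,:3],M[:3,3]
    return K,d,R.from_quat(p["orientation"]).as_matrix(),np.array(p["xyz"])
def ray(c,uv):
    K,d,Rm,t=c; q=cv2.undistortPoints(np.array([[uv]],float),K,d)[0,0]
    v=Rm@np.array([q[0],q[1],1]); return t,v/np.linalg.norm(v)
def onz(c,uv,z):
    t,v=ray(c,uv); return t+v*(z-t[2])/v[2]
def tri(c1,u1,c2,u2):
    a,v=ray(c1,u1); b,w=ray(c2,u2)
    s=np.linalg.lstsq(np.stack([v,-w],1),b-a,rcond=None)[0]
    p,q=a+s[0]*v,b+s[1]*w; return (p+q)/2,np.linalg.norm(p-q)
def proj(c,X):
    K,d,Rm,t=c; r=cv2.Rodrigues(Rm.T)[0]
    return cv2.projectPoints(np.array([X],float),r,-Rm.T@t,K,d)[0][0,0]
def rgb(fn): return cv2.cvtColor(cv2.imread(fn),cv2.COLOR_BGR2RGB)
def crop(fn,x0,y0,x1,y1,s,out):
    im=cv2.imread(fn)[y0:y1,x0:x1]; im=cv2.resize(im,None,fx=s,fy=s,interpolation=cv2.INTER_CUBIC)
    im=np.clip(im.astype(float)*1.3,0,255).astype(np.uint8)
    for k in range((x0//10+1)*10,x1,10):
        cv2.putText(im,str(k),((k-x0)*s,8),0,.3,(0,255,255),1); cv2.line(im,((k-x0)*s,10),((k-x0)*s,14),(0,255,255),1)
    for k in range((y0//10+1)*10,y1,10):
        cv2.putText(im,str(k),(0,(k-y0)*s+3),0,.3,(0,255,255),1)
    cv2.imwrite(out,im)
E
python3 - <<'E'
from h import *
crop("pics/top0.png",130,115,260,245,6 if 0 else 5,"pics/t1.png")
crop("pics/top0.png",270,150,380,245,6,"pics/t2.png")
crop("pics/scene0.png",190,170,350,285,5,"pics/s1.png")
crop("pics/scene0.png",170,125,260,215,6,"pics/s2.png")
E
```

```text
(no output)
```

View pics/t1.png

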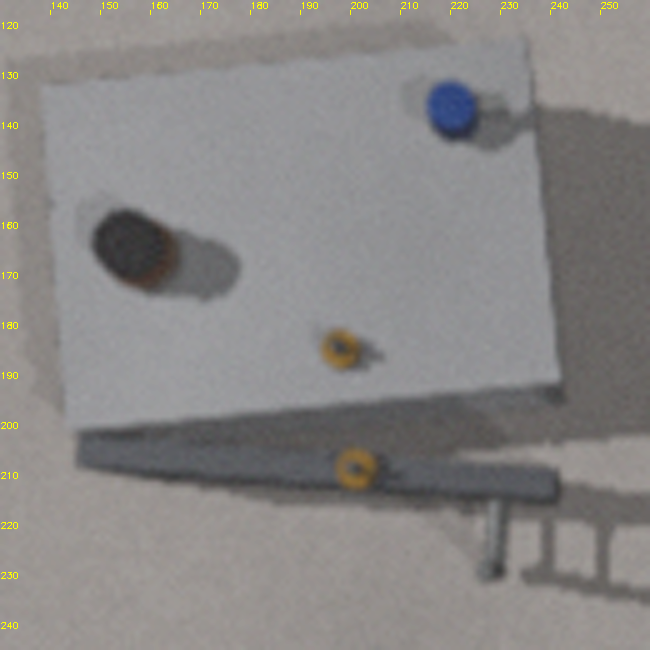

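View pics/t2.png

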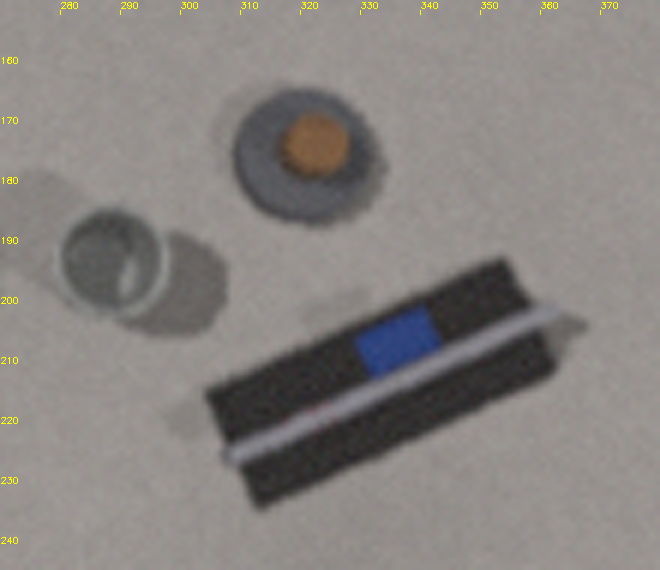

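View pics/s1.png

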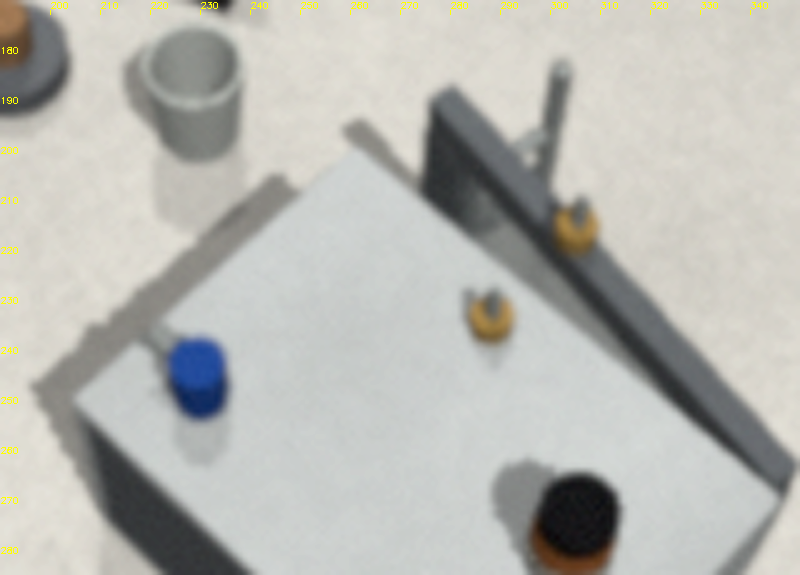

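View pics/s2.png

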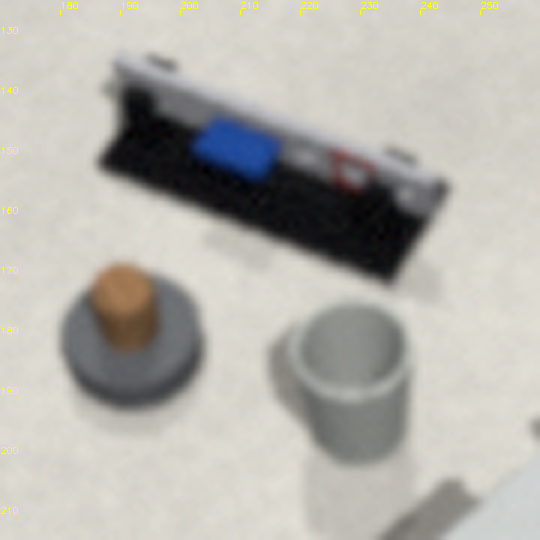

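Run:
```python
from h import *
ct,cs=cam("top"),cam("scene")
T=rgb("pics/top0.png");S=rgb("pics/scene0.png")
def blobs(im,lo,hi,mn=6):
    h=cv2.cvtColor(im,cv2.COLOR_RGB2HSV); m=cv2.inRange(h,lo,hi)
    n,l,s,c=cv2.connectedComponentsWithStats(m)
    return [(int(s[i,4]),c[i].round(2).tolist(),s[i,:4].tolist()) for i in range(1,n) if s[i,4]>=mn]
print("brass T",blobs(T,(10,120,80),(28,255,255)));print("brass S",blobs(S,(10,120,80),(28,255,255)))
print("blue T",blobs(T,(105,120,50),(130,255,255),20));print("blue S",blobs(S,(105,140,50),(130,255,255),20))
st=read_state();print(R.from_quat(st["eef_rot"]).as_matrix().round(3))
# first guesses from grid reading
for n,uv,z in [("roof",(197.8,184.6),.175),("dpeg",(201.2,208.9),.175),("dooredge hinge",(146.5,204.5),.16),("door free",(240.5,212.5),.16),
  ("handle top",(227.8,229.5),.196),("roofFL",(144,200.5),.16),("roofFR",(241.5,191),.16),("roofBL",(139.5,132),.16),("roofBR",(235.5,124),.16),
  ("stay holeend",(308.5,226),.06),("stay eyeend",(363,202),.06),("rackA",(304.5,215),.01),("rackB",(353,193),.01),("rackC",(362,212.5),.01),("rackD",(313,234),.01),
  ("beaker",(288.5,192.5),.075),("tan",(321.5,174),.061),("jar",(156,163),.22),("vent",(220.5,136.5),.2)]:
    print(n,onz(ct,uv,z).round(4))
```

```text
brass T [(9, [197.22, 186.11], [195, 185, 5, 3]), (11, [202.0, 206.55], [199, 205, 6, 4]), (11, [200.27, 210.36], [198, 209, 6, 3])]
brass S [(275, [446.34, 4.24], [427, 0, 36, 13]), (28, [88.14, 43.46], [85, 42, 8, 5]), (7, [103.86, 51.0], [103, 48, 3, 7]), (39, [189.87, 174.38], [187, 171, 7, 8]), (33, [304.21, 216.21], [301, 213, 8, 7]), (28, [287.64, 234.11], [285, 231, 7, 7]), (8, [307.0, 283.12], [305, 282, 6, 3])]
blue T [(63, [219.83, 136.02], [216, 132, 9, 9]), (584, [507.21, 195.7], [501, 161, 11, 77]), (90, [335.77, 206.57], [330, 202, 13, 11])]
blue S [(1851, [104.3, 55.61], [65, 26, 78, 58]), (93, [208.98, 149.44], [202, 145, 14, 10]), (122, [229.03, 244.93], [224, 238, 11, 15])]
[[-0.    -0.919  0.395]
 [-0.001  0.395  0.919]
 [-1.    -0.    -0.001]]
roof [0.6546 0.0833 0.175 ]
dpeg [0.5872 0.0735 0.175 ]
dooredge hinge [0.6009 0.229  0.16  ]
door free [ 0.5773 -0.0344  0.16  ]
handle top [ 0.5305 -0.0009  0.196 ]
roofFL [0.6122 0.2363 0.16  ]
roofFR [ 0.6376 -0.0374  0.16  ]
roofBL [0.8081 0.2536 0.16  ]
roofBR [ 0.8297 -0.0207  0.16  ]
stay holeend [ 0.5383 -0.2396  0.06  ]
stay eyeend [ 0.6107 -0.4107  0.06  ]
rackA [ 0.5734 -0.2349  0.01  ]
rackB [ 0.643  -0.3936  0.01  ]
rackC [ 0.5799 -0.4213  0.01  ]
rackD [ 0.5127 -0.2612  0.01  ]
beaker [ 0.6401 -0.1781  0.075 ]
tan [ 0.6982 -0.2827  0.061 ]
jar [0.7083 0.1897 0.22  ]
vent [0.7841 0.0189 0.2   ]
```

```bash
cat >> h.py <<'E'
def goto(p,M,start=None):
    """shift mm (tool axes), rotvec to reach TCP p, matrix M from current measured pose (or start=(p,R))"""
    if start is None:
        st=read_state(); start=(st["ee_pos"],R.from_quat(st["eef_rot"]).as_matrix())
    p0,R0=start
    d=R0.T@(np.array(p)-p0)*1000; r=R.from_matrix(R0.T@M).as_rotvec()
    print("shift",d.round(1),"rot",r.round(4),"| dist",np.linalg.norm(d).round(1),"deg",np.degrees(np.linalg.norm(r)).round(1))
    return d,r
def mat(x,z):
    x=np.array(x,float);x/=np.linalg.norm(x);z=np.array(z,float);z-=x*(x@z);z/=np.linalg.norm(z)
    return np.stack([x,np.cross(z,x),z],1)
def down(yawdeg):
    a=np.radians(yawdeg); return mat([0,0,-1],[np.cos(a),np.sin(a),0])
def snap(n,fn):
    st=read_state(); im=camera(n); cv2.imwrite(fn,cv2.cvtColor(im,cv2.COLOR_RGB2BGR)); return im,cam(n,st)
E
python3 - <<'E'
from h import *
goto([.53,0,.32],down(-5))
E
```

```text
shift [ -97.6 -486.9 -415.6] rot [ 1.2523e+00 -9.0000e-04  7.0000e-04] | dist 647.6 deg 71.7
```

>>> arm_command(
  targets=[
    [0,-97,-487,-415,1.25,0,0],
    [0,-97,-487,-415,1.25,0,0],
    [0,-97,-487,-415,1.25,0,0],
    [0,-97,-487,-415,1.25,0,0],
    [0,-97,-487,-415,1.25,0,0],
    [0,-97,-487,-415,1.25,0,0],
    [0,-97,-487,-415,1.25,0,0],
    [0,-97,-487,-415,1.25,0,0],
    [0,-97,-487,-415,1.25,0,0],
    [0,-97,-487,-415,1.25,0,0],
  ],
)

```text
time: 1.15
ee_pos: [0.4662, 0.1291, 0.2978]
eef_rot: [0.031, 0.706, -0.031, 0.706]
ft_force: [0.4, 0.1, 0.3]
width: 0.087
```

Run:
```python
from h import *
goto([.53,0,.32],down(-5)); print(read_state()["time"],read_state()["ee_pos"],read_state()["joint_positions"].round(2))
```

```text
shift [ -22.2 -123.    74.8] rot [ 0.0002  0.0001 -0.0005] | dist 145.7 deg 0.0
1.15 [0.46622781 0.12907595 0.29784851] [-0.75 -0.03  0.38  1.72  0.01  1.45 -0.46]
```

>>> arm_command(
  targets=[
    [0,-22,-123,75,0,0,0],
    [0,-22,-123,75,0,0,0],
    [0,-22,-123,75,0,0,0],
    [0,-22,-123,75,0,0,0],
    [0,-22,-123,75,0,0,0],
  ],
)

```text
time: 1.65
ee_pos: [0.5302, 0.0013, 0.3192]
eef_rot: [0.031, 0.707, -0.031, 0.706]
ft_force: [0.5, 0.4, -0.4]
width: 0.087
```

Run:
```python
from h import *
im,c=snap("wrist","pics/w1.png"); st=read_state(); print(st["ee_pos"],st["time"],st["joint_positions"].round(2))
H=[.6013,.2325]
for n,X in [("roof",[.6546,.0833,.175]),("dpeg",[.5872,.0735,.175]),("handle",[.5305,-.0009,.196])]: print(n,proj(c,X).round(1))
```

```text
[0.52991689 0.00270081 0.31906574] 1.7 [-0.6   0.08  0.55  1.58 -0.04  1.5  -0.14]
roof [381.8  76.4]
dpeg [307.2  93.2]
handle [250.8 185.3]
```

View pics/w1.png

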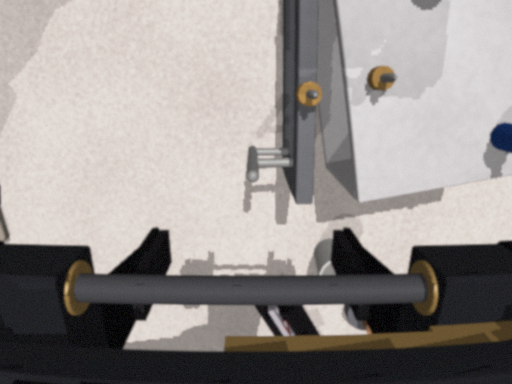

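Run:
```python
from h import *
crop("pics/w1.png",235,60,405,215,4,"pics/w1c.png")
```

```text
(no output)
```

View pics/w1c.png

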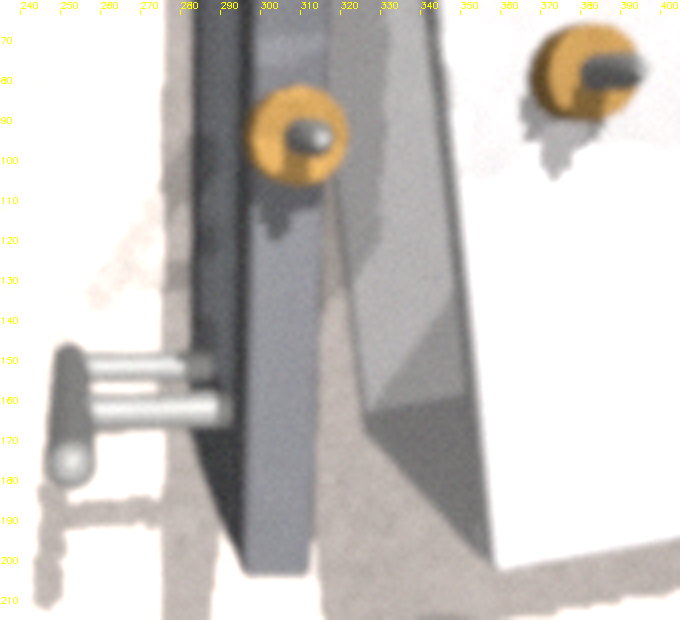

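Run:
```python
from h import *
c=cam("wrist")
# small: pose now = at snap+.05 s, still
dp=onz(c,(309.5,93.8),.175); rp=onz(c,(381.5,78),.175); h=onz(c,(252.8,175.3),.194)
print("dp",dp.round(4),"tip",onz(c,(314.3,94.3),.199).round(4),"rp",rp.round(4),"tip",onz(c,(392.5,77),.199).round(4),"handle",h.round(4))
free=(onz(c,(296.5,203),.16)+onz(c,(311.5,203),.16))/2; print("free",free.round(4))
fr=onz(c,(359.3,202),.16);print("roofFR",fr.round(4))
ct,cs=cam("top"),cam("scene")
for n,a,b in [("rp",(197.8,184.6),(287.7,233.3)),("dp",(201.2,208.9),(304.6,216))]: print(n,tri(ct,a,cs,b), tri(ct,a,c,(381.5,78) if n=="rp" else (309.5,93.8)))
for e1 in [(228,244.9)]: pass
# door dir from dp and handle: handle = dp -.075*y -.052*x (rel)
d=(h-dp)[:2]; loc=np.array([-.052,-.075]); yaw=np.degrees(np.arctan2(d[1],d[0])-np.arctan2(loc[1],loc[0])); print("len",np.linalg.norm(d),np.linalg.norm(loc),"yaw",yaw)
```

```text
dp [0.5887 0.0744 0.175 ] tip [0.5886 0.0745 0.199 ] rp [0.6537 0.0837 0.175 ] tip [0.6538 0.084  0.199 ] handle [0.5326 0.0091 0.194 ]
free [ 0.5816 -0.0332  0.16  ]
roofFR [ 0.6385 -0.037   0.16  ]
rp (array([0.65567367, 0.083291  , 0.17010235]), np.float64(0.001684755775613205)) (array([0.65495176, 0.0837238 , 0.1715793 ]), np.float64(6.3012644692064845e-06))
dp (array([0.58844921, 0.07388746, 0.16473447]), np.float64(0.0022808007994754857)) (array([0.58786832, 0.07392674, 0.17568034]), np.float64(0.001708710639597168))
len 0.0860803497065113 0.0912633551870629 yaw -5.874154446157402
```

>>> arm_command(
  newtons=15,
  targets=[
    [138,40,2,0,0,0,0],
    [138,80,2,0,0,0,0],
    [138,80,2,0,0,0,0],
    [138,80,2,0,0,0,0],
    [138,115,2,0,0,0,0],
    [138,155,2,0,0,0,0],
    [138,155,2,0,0,0,0],
    [138,155,2,0,0,0,0],
  ],
)

```text
time: 2.5
ee_pos: [0.5313, 0.0046, 0.1668]
eef_rot: [0.03, 0.706, -0.03, 0.707]
ft_force: [-1.0, -0.1, 0.1]
width: 0.0408
```

Run:
```python
from h import *
snap("wrist","pics/w2.png")
```

```text
(no output)
```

View pics/w2.png

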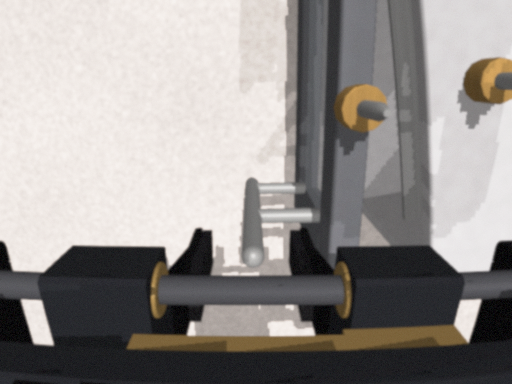

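Run:
```python
from h import *
c=cam("wrist"); print(read_state()["ee_pos"],onz(c,(254,256),.194), onz(c,(362,107),.175), onz(c,(489,80),.175))
```

```text
[0.53182565 0.00452288 0.16746116] [0.53434955 0.01278617 0.194     ] [0.58899866 0.07334941 0.175     ] [0.65074578 0.08236223 0.175     ]
```

>>> arm_command(
  newtons=15,
  targets=[
    [138,0,5,3,0,0,0],
    [180,0,5,3,0,0,0],
    [255,0,5,3,0,0,0],
    [255,0,5,3,0,0,0],
    [255,0,5,3,0,0,0],
  ],
)

```text
time: 3.05
ee_pos: [0.5337, 0.0088, 0.1646]
eef_rot: [0.03, 0.706, -0.03, 0.707]
ft_force: [-0.7, -0.7, 0.2]
width: 0.0158
```

>>> arm_command(
  newtons=15,
  targets=[
    [255,0,0,0,0,0,0],
    [255,0,0,0,0,0,0],
  ],
)

```text
time: 3.25
ee_pos: [0.5337, 0.0088, 0.1645]
eef_rot: [0.03, 0.706, -0.03, 0.706]
ft_force: [0.1, -0.1, 1.8]
width: 0.0111
```

Run:
```python
from h import *
st=read_state(); p=st["ee_pos"];print(p,st["width"],st["ft_force"])
# rotate pose about hinge by -a
H=np.array([.6028,.2333]); M0=R.from_quat(st["eef_rot"]).as_matrix()
for a in [5,10,15,20,24.7,26]:
    Rz=R.from_euler('z',-a,degrees=True).as_matrix()
    q=p.copy(); q[:2]=H+Rz[:2,:2]@(p[:2]-H); goto(q,Rz@M0)
```

```text
[0.53370211 0.00880818 0.1645331 ] 0.011114766452494627 [ 0.09066515 -0.09754102  1.80889419]
shift [  0.    5.2 -19.8] rot [ 0.0873 -0.     -0.    ] | dist 20.5 deg 5.0
shift [  0.   12.1 -39.1] rot [ 0.1745 -0.     -0.    ] | dist 40.9 deg 10.0
shift [  0.   20.7 -57.7] rot [ 0.2618 -0.     -0.    ] | dist 61.3 deg 15.0
shift [  0.   30.9 -75.5] rot [ 0.3491 -0.     -0.    ] | dist 81.6 deg 20.0
shift [  0.   41.8 -91.4] rot [ 0.4311 -0.     -0.    ] | dist 100.5 deg 24.7
shift [  0.   45.  -95.6] rot [ 0.4538 -0.     -0.    ] | dist 105.7 deg 26.0
```

>>> arm_command(
  targets=[
    [255,0,2.4,-10,0.044,0,0],
    [255,0,5.2,-19.8,0.087,0,0],
    [255,0,8.5,-29.5,0.131,0,0],
    [255,0,12.1,-39.1,0.175,0,0],
    [255,0,16.2,-48.5,0.218,0,0],
    [255,0,20.7,-57.7,0.262,0,0],
    [255,0,25.6,-66.7,0.305,0,0],
    [255,0,30.9,-75.5,0.349,0,0],
    [255,0,36.2,-83.5,0.39,0,0],
    [255,0,41.8,-91.4,0.431,0,0],
  ],
)

```text
time: 4.25
ee_pos: [0.4456, 0.0579, 0.1645]
eef_rot: [0.181, 0.684, -0.181, 0.683]
ft_force: [-1.1, -2.3, 1.9]
width: 0.0109
```

>>> arm_command(
  targets=[
    [255,0,0,0,0,0,0],
    [255,0,0,0,0,0,0],
  ],
)

```text
time: 4.45
ee_pos: [0.4458, 0.0577, 0.1644]
eef_rot: [0.18, 0.684, -0.181, 0.683]
ft_force: [-3.2, -3.4, 3.2]
width: 0.0111
```

Run:
```python
from h import *
im,c=snap("wrist","pics/w3.png"); print(read_state()["ee_pos"],read_state()["ft_force"])
snap("top","pics/t3.png")
crop("pics/w3.png",330,0,512,150,4,"pics/w3c.png")
crop("pics/t3.png",130,115,260,265,5,"pics/t3c.png")
```

```text
[0.44590849 0.05761238 0.16441412] [-3.06285186 -3.94869584  2.7920603 ]
```

View pics/w3.png

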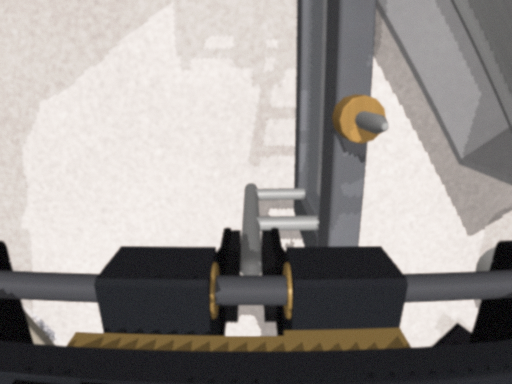

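View pics/t3c.png

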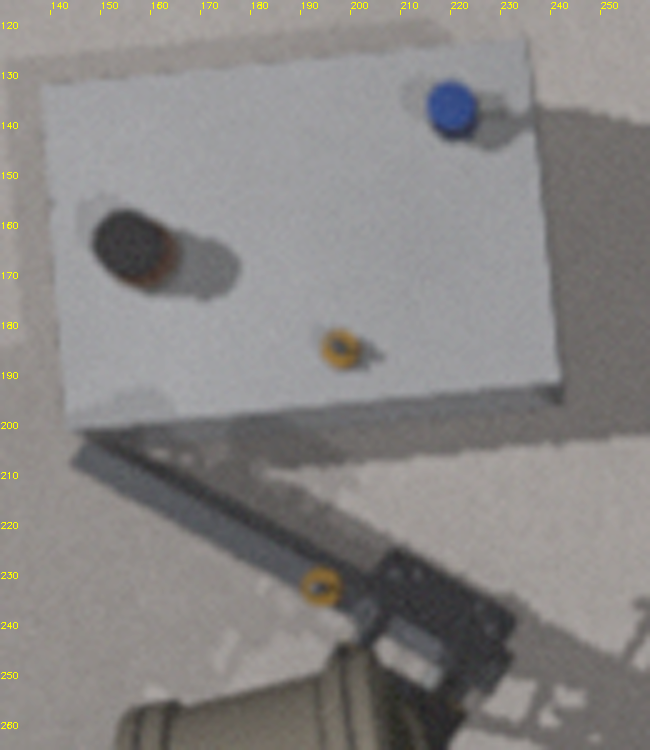

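Run:
```python
from h import *
c=cam("wrist"); ct=cam("top")
d1=onz(c,(359.5,118.5),.175); d2=onz(ct,(194.4,232.2),.175); 
print(d1,onz(c,(379.5,125),.199),d2,tri(c,(359.5,118.5),ct,(194.4,232.2)))
rp=np.array([.6540,.0835]); r2=onz(ct,(197.8,184.6),.175)
for d in (d1,d2): print(np.linalg.norm(d[:2]-rp))
print("top-only",np.linalg.norm(d2-r2))
# current angle H
H=np.array([.6028,.2333]);print(np.linalg.norm(d1[:2]-H),np.linalg.norm(d2[:2]-H))
```

```text
[0.52283529 0.09290698 0.175     ] [0.5229517 0.0925611 0.199    ] [0.5233685  0.09188572 0.175     ] (array([0.5233839 , 0.09227811, 0.17246784]), np.float64(0.0001243627821572018))
0.1315016101897579
0.130900377513684
top-only 0.13149467732515185
0.1615690464557819 0.1621954384672581
```

>>> arm_command(
  targets=[
    [120,0,0,0,0,0,0],
    [120,0,0,0,0,0,0],
    [120,0,0,0,0,0,0],
    [120,-30,0,0,0,0,0],
    [120,-80,0,0,0,0,0],
    [100,-115,0,0,0,0,0],
    [100,-115,0,0,0,0,0],
  ],
)

```text
time: 5.25
ee_pos: [0.4484, 0.059, 0.2842]
eef_rot: [0.182, 0.682, -0.179, 0.686]
ft_force: [-0.4, 0.5, -0.7]
width: 0.0507
```

Run:
```python
from h import *
goto([.60,-.32,.25],down(-67)); st=read_state();print(st["time"],st["ee_pos"],st["joint_positions"].round(2))
```

```text
shift [  34.  -255.1  318.7] rot [ 0.6535  0.0024 -0.0078] | dist 409.6 deg 37.4
5.25 [0.44837927 0.05896591 0.28421475] [-0.72 -0.12  0.45  1.82  0.05  1.43 -0.79]
```

>>> arm_command(
  targets=[
    [100,10,-255,319,0.65,0,0],
    [100,34,-255,319,0.65,0,0],
    [100,34,-255,319,0.65,0,0],
    [100,34,-255,319,0.65,0,0],
    [100,34,-255,319,0.65,0,0],
    [100,34,-255,319,0.65,0,0],
    [100,34,-255,319,0.65,0,0],
    [100,34,-255,319,0.65,0,0],
    [100,34,-255,319,0.65,0,0],
    [100,34,-255,319,0.65,0,0],
  ],
)

```text
time: 6.25
ee_pos: [0.5971, -0.323, 0.2437]
eef_rot: [0.389, 0.59, -0.391, 0.589]
ft_force: [-0.4, 1.2, 0.3]
width: 0.0532
```

Run:
```python
from h import *
im,c=snap("wrist","pics/w4.png"); st=read_state(); print(st["ee_pos"],st["joint_positions"].round(2))
snap("top","pics/t4.png"); crop("pics/t4.png",130,115,260,265,5,"pics/t4c.png")
```

```text
[ 0.59765934 -0.32103251  0.24451703] [-0.08  0.53  0.77  1.3  -0.36  1.45 -0.5 ]
```

View pics/w4.png

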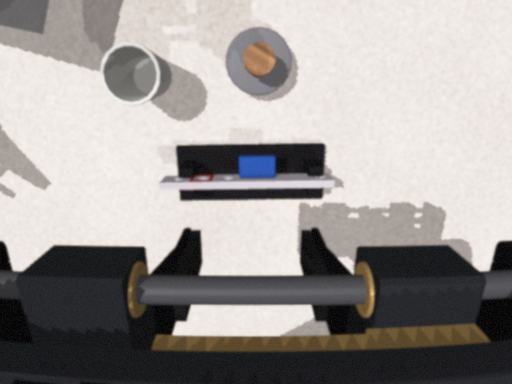

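View pics/t4c.png

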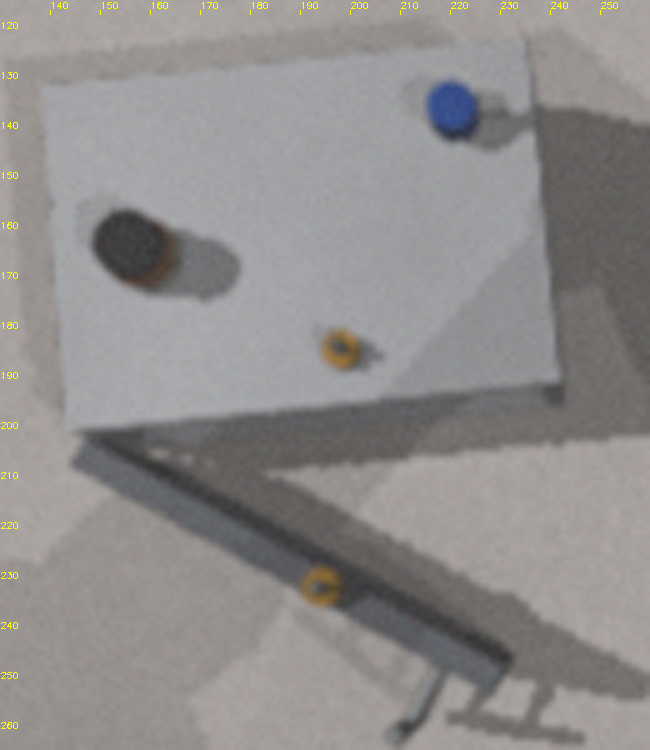

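Run:
```python
from h import *
c=cam("wrist"); im=rgb("pics/w4.png")
h=cv2.cvtColor(im,cv2.COLOR_RGB2HSV); m=cv2.inRange(h,(105,140,50),(130,255,255)); m[:140]=0;m[220:]=0
r=cv2.minAreaRect(cv2.findNonZero(m)); print(r)
# fin: top side face edges; project at z=.05 (upper face of fin)
b=cv2.boxPoints(r); P=[onz(c,p,.05)[:2] for p in b]; print(np.round(P,4)); 
g=cv2.cvtColor(im,cv2.COLOR_RGB2GRAY)
print(im[170:200,300].tolist())
for y in (183,): print(im[y,155:170].tolist(), im[y,328:342].tolist())
crop("pics/w4.png",150,130,350,215,4,"pics/w4c.png")
```

```text
((257.0, 165.5), (23.0, 38.0), 90.0)
[[ 0.6039 -0.3024]
 [ 0.6202 -0.3401]
 [ 0.5967 -0.3508]
 [ 0.5802 -0.3123]]
[[28, 23, 24], [32, 32, 31], [53, 50, 50], [89, 84, 88], [118, 113, 117], [128, 125, 130], [129, 124, 131], [132, 127, 131], [131, 128, 131], [143, 138, 143], [178, 171, 178], [212, 205, 213], [222, 218, 223], [224, 219, 224], [223, 219, 223], [223, 219, 223], [220, 212, 219], [190, 182, 188], [128, 124, 129], [62, 58, 61], [38, 36, 40], [35, 31, 33], [32, 29, 33], [30, 28, 32], [33, 30, 34], [33, 31, 33], [33, 31, 35], [51, 49, 51], [108, 103, 101], [181, 172, 168]]
[[239, 233, 229], [236, 228, 225], [235, 228, 225], [229, 223, 221], [218, 211, 213], [208, 200, 207], [204, 197, 204], [204, 198, 205], [203, 197, 204], [205, 199, 205], [205, 199, 207], [207, 201, 208], [207, 200, 208], [210, 202, 210], [207, 202, 209]] [[224, 220, 224], [224, 221, 225], [224, 219, 224], [224, 220, 225], [224, 219, 224], [218, 211, 217], [202, 194, 197], [182, 173, 173], [175, 167, 160], [171, 163, 158], [169, 161, 156], [166, 157, 153], [163, 154, 151], [168, 158, 154]]
```

View pics/w4c.png

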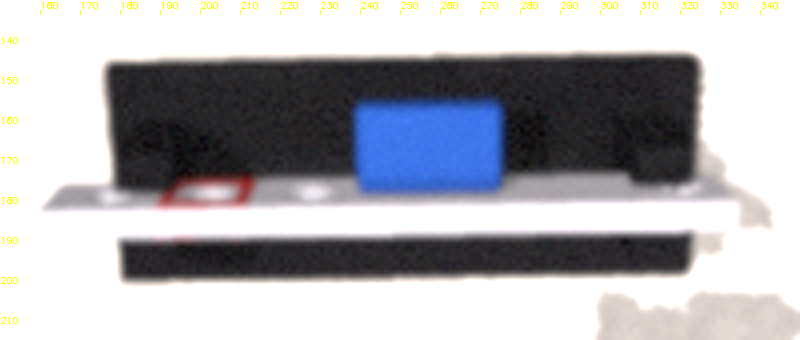

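Run:
```python
from h import *
c=cam("wrist")
L=onz(c,(160.8,184.8),.06);Rr=onz(c,(334.3,183.5),.06); L2=onz(c,(200,184.5),.06);R2=onz(c,(310,184),.06)
print(L.round(4),Rr.round(4),np.linalg.norm(L-Rr)); d=(L-Rr)[:2]; print("yaw",np.degrees(np.arctan2(d[1],d[0])), (L+Rr)/2)
d/=np.linalg.norm(d); xs=np.r_[d,0]; zs=np.r_[d[1],-d[0],0]; mid=(L+Rr)/2
for p,z in [((239,160),.05),((276,160),.05),((257.5,156.5),.05),((257.5,178),.05)]:
    q=onz(c,p,z)-mid; print("fin x,z mm",(q@xs*1000).round(1),(q@zs*1000).round(1))
for p,z in [((257,49),.061),((259,59),.061)]: print("tan",onz(c,p,z).round(4))
print("beaker",onz(c,(131,73),.075).round(4))
```

```text
[ 0.5416 -0.2377  0.06  ] [ 0.6174 -0.4103  0.06  ] 0.18848805670535215
yaw 113.7116587246002 [ 0.57946409 -0.32396324  0.06      ]
fin x,z mm 9.0 24.5
fin x,z mm -31.3 24.2
fin x,z mm -11.2 28.2
fin x,z mm -11.1 4.0
tan [ 0.7093 -0.2788  0.061 ]
tan [ 0.7015 -0.2843  0.061 ]
beaker [ 0.6416 -0.1762  0.075 ]
```

```bash
cat >> h.py <<'E'
yaw=np.radians(113.7); XS=np.array([np.cos(yaw),np.sin(yaw),0]); ZS=np.array([np.sin(yaw),-np.cos(yaw),0]); MID=np.array([.5785,-.3243,.045])
th=np.radians(35)
GX=-np.cos(th)*np.array([0,0,1])-np.sin(th)*ZS
GM=mat(GX,-XS); GP=MID-.0115*XS+.0155*ZS+np.array([0,0,-.008])
E
python3 - <<'E'
from h import *
print(GP,GM.round(3))
goto(GP-.1*GX,GM)
E
```

```text
[ 0.59731517 -0.32859993  0.037     ] [[-0.525  0.75   0.402]
 [-0.231  0.329 -0.916]
 [-0.819 -0.574  0.   ]]
shift [126.3  53.2   7.4] rot [-0.0076 -0.0031 -0.611 ] | dist 137.2 deg 35.0
```

>>> arm_command(
  targets=[
    [100,30,20,7,0,0,-0.15],
    [100,60,30,7,0,0,-0.3],
    [100,90,40,7,0,0,-0.45],
    [100,126,53,7,0,0,-0.61],
    [100,126,53,7,0,0,-0.61],
    [100,126,53,7,0,0,-0.61],
    [100,126,53,7,0,0,-0.61],
  ],
)

```text
time: 7.05
ee_pos: [0.6502, -0.3067, 0.124]
eef_rot: [0.195, 0.678, -0.549, 0.449]
ft_force: [0.8, -1.2, 1.4]
width: 0.0527
```

Run:
```python
from h import *
im,c=snap("wrist","pics/w5.png"); st=read_state(); print(st["ee_pos"],st["joint_positions"].round(2),st["width"])
goto(GP-.1*GX,GM);goto(GP,GM)
```

```text
[ 0.65024736 -0.30718133  0.12575633] [-0.06  1.1   0.77  0.77 -0.21  1.84 -0.68] 0.05293470739181988
shift [ 5.5  4.1 -1.7] rot [-0.0108 -0.0009 -0.0084] | dist 7.0 deg 0.8
shift [105.5   3.3  -1.6] rot [-0.0108 -0.0009 -0.0084] | dist 105.5 deg 0.8
```

View pics/w5.png

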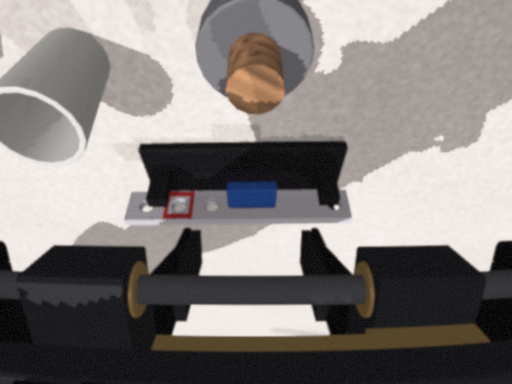

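Run:
```python
from h import *
c=cam("wrist")
for n,x,y,z in [("finout",-.012,0,.029),("fin out top L",.008,.005,.029),("fin out top R",-.032,.005,.029),("out bot L",.008,-.005,.029),("barL top",.095,.015,.004),("barR top",-.095,.015,.004),("barR bot",-.095,-.015,.004)]:
    print(n,proj(c,MID+x*XS+z*ZS+np.array([0,0,y])).round(1))
crop("pics/w5.png",115,130,360,235,3,"pics/w5c.png")
```

```text
finout [248.8 182.6]
fin out top L [223.1 187.8]
fin out top R [274.5 187.3]
out bot L [223.7 178. ]
barL top [120.6 216.9]
barR top [350.  215.1]
barR bot [343.7 186.7]
```

View pics/w5c.png

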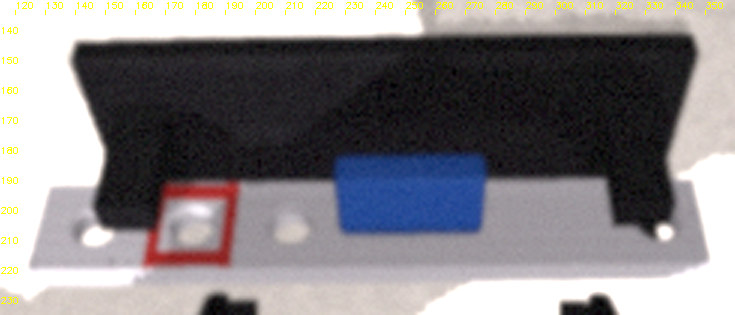

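>>> arm_command(
  newtons=40,
  targets=[
    [100,40,0,0,0,0,0],
    [100,75,1,0,0,0,0],
    [100,90,1,0,-0.01,0,-0.008],
    [100,100,1,0,-0.01,0,-0.008],
    [100,104,1,0,-0.01,0,-0.008],
    [100,104,1,0,-0.01,0,-0.008],
  ],
)

```text
time: 7.7
ee_pos: [0.5962, -0.3296, 0.0352]
eef_rot: [0.19, 0.683, -0.547, 0.446]
ft_force: [1.0, 0.4, -1.5]
width: 0.0531
```

Run:
```python
from h import *
im,c=snap("wrist","pics/w6.png"); st=read_state(); print(st["ee_pos"],st["joint_positions"].round(2),st["width"],st["ft_force"].round(1))
goto(GP,GM)
crop("pics/w6.png",100,150,400,350,2,"pics/w6c.png")
```

```text
[ 0.5964169  -0.32948344  0.03505696] [-0.1   1.09  0.75  1.04 -0.2   1.61 -0.66] 0.052796005694632754 [-0.5 -0.1 -0.2]
shift [-2.3 -0.2 -0.5] rot [ 0.0026 -0.0038  0.0051] | dist 2.3 deg 0.4
```

View pics/w6c.png

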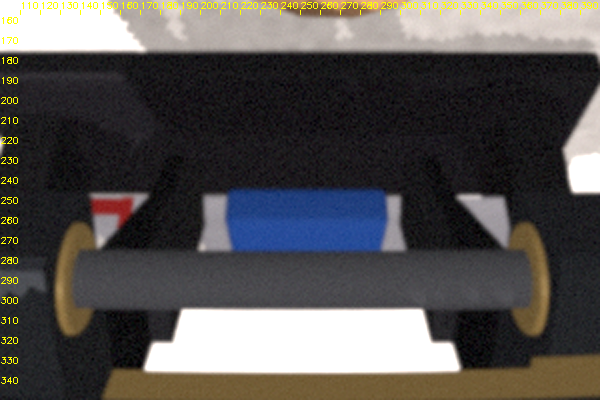

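>>> arm_command(
  newtons=40,
  targets=[
    [255,0,0,0,0,0,0],
    [255,0,0,0,0,0,0],
    [255,0,0,0,0,0,0],
    [255,0,0,0,0,0,0],
  ],
)

```text
time: 8.15
ee_pos: [0.5958, -0.3296, 0.034]
eef_rot: [0.189, 0.683, -0.547, 0.445]
ft_force: [1.5, -0.4, 2.3]
width: 0.0398
```

Run:
```python
from h import *
st=read_state(); print(st["ee_pos"],st["width"],st["ft_force"].round(1))
p=st["ee_pos"]+np.array([0,0,.1]); goto(p,R.from_quat(st["eef_rot"]).as_matrix())
```

```text
[ 0.59581295 -0.32960962  0.0339926 ] 0.03983850792003481 [ 1.5 -0.4  2.3]
shift [-81.5 -57.9  -0.5] rot [0. 0. 0.] | dist 100.0 deg 0.0
```

Gripped: the 0.0398 opening matches the 40 mm fin. Next I lift vertically.

>>> arm_command(
  targets=[
    [255,-12,-9,0,0,0,0],
    [255,-29,-20,0,0,0,0],
    [255,-50,-36,0,0,0,0],
    [255,-81,-58,0,0,0,0],
    [255,-98,-70,0,0,0,0],
    [255,-98,-70,0,0,0,0],
    [255,-98,-70,0,0,0,0],
  ],
)

```text
time: 8.85
ee_pos: [0.5955, -0.3304, 0.155]
eef_rot: [0.19, 0.683, -0.547, 0.445]
ft_force: [0.0, 0.5, -1.2]
width: 0.0393
```

Run:
```python
from h import *
im,c=snap("wrist","pics/w7.png"); st=read_state(); print(st["ee_pos"],st["width"],st["ft_force"].round(1),st["joint_positions"].round(2))
snap("scene","pics/s7.png"); crop("pics/s7.png",130,80,330,230,4,"pics/s7c.png")
```

```text
[ 0.59514515 -0.33012542  0.1538422 ] 0.03985372860374489 [ 0.  -0.1 -1.1] [-0.1   0.99  0.8   0.96 -0.15  1.78 -0.61]
```

View pics/w7.png

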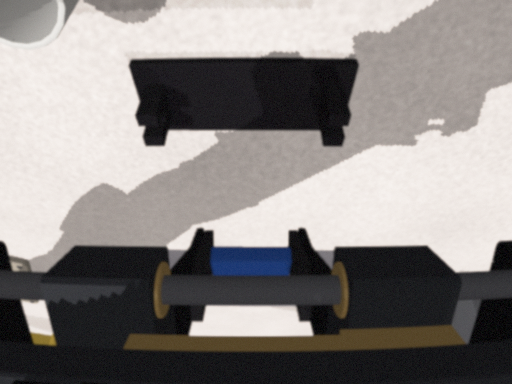

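View pics/s7c.png

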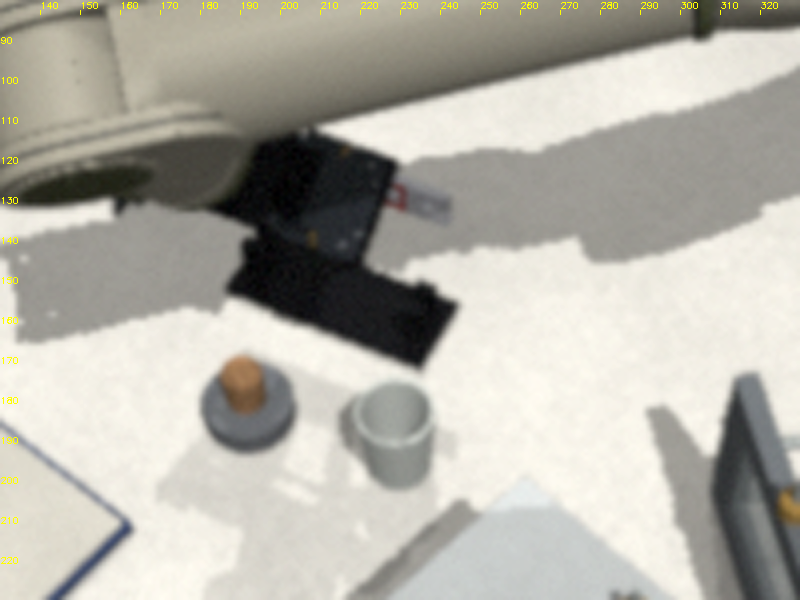

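```bash
cat >> h.py <<'E'
M2=np.array([.47,-.48,.004]); Y2=np.cross([0,0,1],XS)
LX=-np.sin(th)*np.array([0,0,1])-np.cos(th)*Y2
LM=mat(LX,-XS); LP=M2-.0115*XS-.011*Y2+np.array([0,0,.016])
E
python3 - <<'E'
from h import *
print(LP,LX)
goto(LP+[0,0,.13],LM)
E
```

```text
[ 0.48469469 -0.48610869  0.02      ] [ 0.75006689  0.32925634 -0.57357644]
shift [  96.9 -131.9   98.8] rot [-0.0023 -0.0077  1.5786] | dist 191.2 deg 90.4
```

>>> arm_command(
  targets=[
    [255,10,-13,10,0,0,0.14],
    [255,19,-26,20,0,0,0.28],
    [255,29,-40,30,0,0,0.42],
    [255,39,-53,40,0,0,0.56],
    [255,48,-66,50,0,0,0.7],
    [255,58,-79,59,0,0,0.84],
    [255,68,-92,69,0,0,0.98],
    [255,78,-105,79,0,0,1.12],
    [255,87,-119,89,0,0,1.26],
    [255,97,-132,99,0,0,1.4],
  ],
)

```text
time: 9.95
ee_pos: [0.484, -0.4877, 0.1514]
eef_rot: [0.586, 0.398, -0.13, 0.694]
ft_force: [1.0, 0.7, -2.1]
width: 0.0396
```

Run:
```python
from h import *
st=read_state(); print(st["ee_pos"],st["width"],st["ft_force"].round(1),st["joint_positions"].round(2))
goto(LP+[0,0,.1],LM)
```

```text
[ 0.4840252  -0.48768674  0.15139731] 0.03958325956842137 [ 1.   0.7 -2.1] [ 0.71  0.55  0.5   1.62 -1.11  1.3   0.47]
shift [ 23.  -21.4  -1.1] rot [-0.0043 -0.0009  0.172 ] | dist 31.4 deg 9.9
```

>>> arm_command(
  targets=[
    [255,12,-11,-1,0,0,0.09],
    [255,23,-21,-1,-0.004,0,0.172],
    [255,23,-21,-1,-0.004,0,0.172],
    [255,23,-21,-1,-0.004,0,0.172],
  ],
)

```text
time: 10.35
ee_pos: [0.4854, -0.4849, 0.1191]
eef_rot: [0.616, 0.35, -0.072, 0.702]
ft_force: [-0.7, -0.1, -0.1]
width: 0.0396
```

Run:
```python
from h import *
im,c=snap("wrist","pics/w8.png"); st=read_state(); print(st["ee_pos"],st["width"],st["ft_force"].round(1),st["joint_positions"].round(2))
snap("scene","pics/s8.png"); crop("pics/s8.png",130,30,330,180,4,"pics/s8c.png")
goto(LP+[0,0,.01],LM);goto(LP,LM)
```

```text
[ 0.4864944  -0.48490846  0.12055267] 0.039462519385950585 [ 0.4 -0.5 -0.3] [ 0.85  0.64  0.38  1.65 -1.25  1.34  0.64]
shift [ 50.7 -76.    0.3] rot [ 0.0015 -0.0037  0.0069] | dist 91.3 deg 0.5
shift [ 56.5 -84.1   0.3] rot [ 0.0015 -0.0037  0.0069] | dist 101.3 deg 0.5
```

View pics/w8.png

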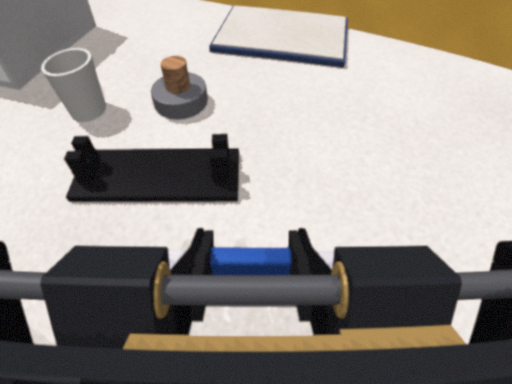

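View pics/s8c.png

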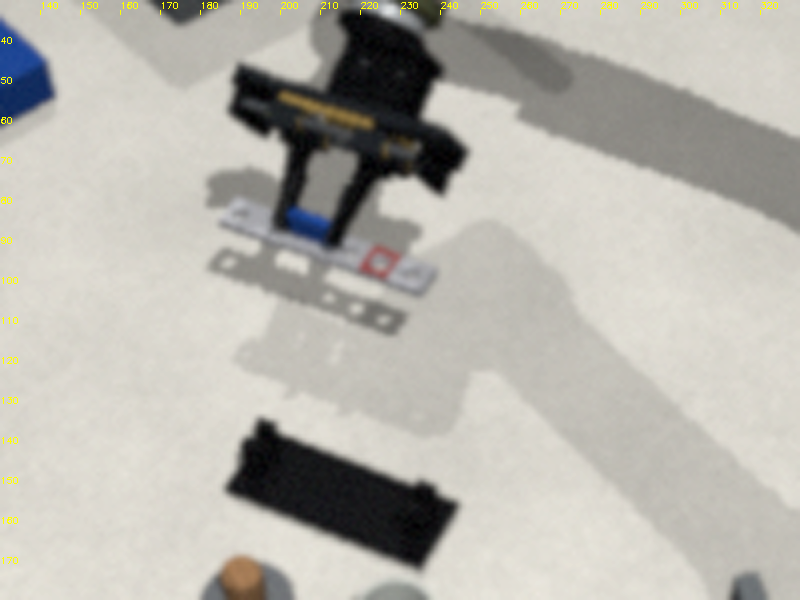

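>>> arm_command(
  targets=[
    [255,20,-29,0,0,0,0],
    [255,38,-57,0,0,0,0],
    [255,50,-75,0,0,0,0],
    [255,50,-75,0,0,0,0],
    [255,50,-75,0,0,0,0],
  ],
)

```text
time: 10.95
ee_pos: [0.4845, -0.486, 0.0315]
eef_rot: [0.615, 0.35, -0.07, 0.703]
ft_force: [-0.2, -0.8, -1.1]
width: 0.0393
```

Run:
```python
from h import *
st=read_state(); print(st["ee_pos"],st["width"],st["ft_force"].round(1),st["joint_positions"].round(2))
snap("scene","pics/s9.png"); crop("pics/s9.png",150,40,270,130,6,"pics/s9c.png")
goto(LP,LM)
```

```text
[ 0.48449553 -0.48601397  0.03150652] 0.03925530130683087 [-0.2 -0.8 -1.1] [ 0.97  0.75  0.23  1.65 -1.25  1.23  0.76]
shift [ 7.2 -9.7 -0.2] rot [ 0.0021 -0.0025  0.0059] | dist 12.1 deg 0.4
```

View pics/s9c.png

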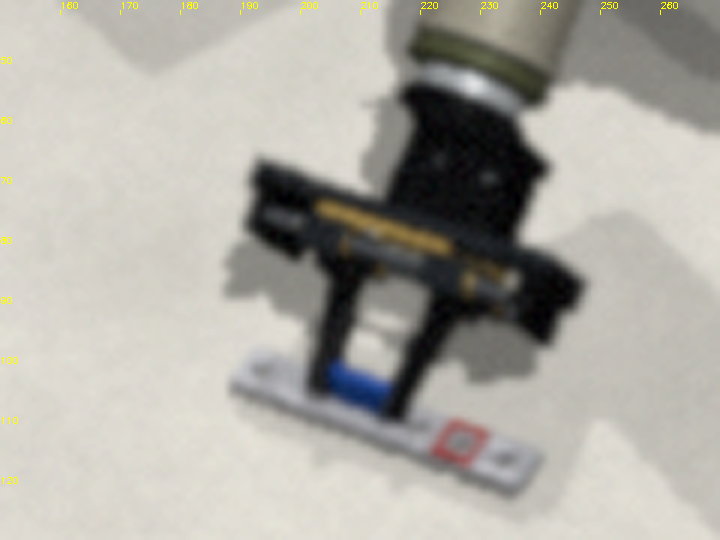

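Flat, about 10 mm up. I'll creep down, watching the force.

>>> arm_command(
  targets=[
    [255,3,-4,0,0,0,0],
    [255,5,-7,0,0,0,0],
    [255,6,-9,0,0,0,0],
    [255,6,-9,0,0,0,0],
  ],
)

```text
time: 11.4
ee_pos: [0.4834, -0.486, 0.0201]
eef_rot: [0.616, 0.349, -0.07, 0.703]
ft_force: [-1.4, 1.5, 5.6]
width: 0.0393
```

>>> arm_command(
  targets=[
    [200,0,0,0,0,0,0],
    [100,0,0,0,0,0,0],
    [100,0,0,0,0,0,0],
    [100,-15,8,0,0,0,0],
    [100,-50,20,0,0,0,0],
    [100,-90,40,0,0,0,0],
    [100,-130,60,0,0,0,0],
    [100,-130,60,0,0,0,0],
  ],
)

```text
time: 12.2
ee_pos: [0.4147, -0.5203, 0.1498]
eef_rot: [0.614, 0.347, -0.074, 0.706]
ft_force: [0.2, -0.4, 0.4]
width: 0.0529
```

Run:
```python
from h import *
im,c=snap("wrist","pics/w10.png"); st=read_state(); print(st["time"],st["ee_pos"],st["width"],st["ft_force"].round(1),st["joint_positions"].round(2))
TM=down(23.7); goto([.48,-.49,.22],TM)
```

```text
12.25 [ 0.41601201 -0.51818823  0.14696796] 0.05308877099824734 [-0.4  0.9  0.1] [ 1.04  0.6   0.3   1.61 -1.14  1.4   0.64]
shift [ 14.7 100.    0. ] rot [-1.4399  0.7461 -0.7401] | dist 101.1 deg 102.1
```

View pics/w10.png

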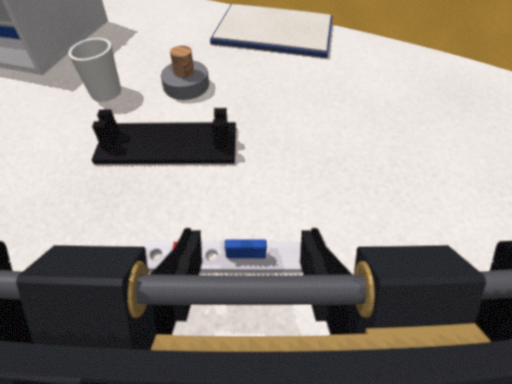

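>>> arm_command(
  targets=[
    [40,2,20,0,-0.11,0.058,-0.058],
    [40,3,35,0,-0.23,0.119,-0.118],
    [40,5,50,0,-0.35,0.18,-0.18],
    [40,7,65,0,-0.46,0.239,-0.237],
    [40,9,80,0,-0.58,0.3,-0.298],
    [40,11,90,0,-0.69,0.358,-0.355],
    [40,15,100,0,-0.81,0.42,-0.416],
    [40,15,100,0,-0.92,0.477,-0.473],
    [40,15,100,0,-1.04,0.539,-0.535],
    [40,15,100,0,-1.16,0.6,-0.596],
  ],
)

```text
time: 13.25
ee_pos: [0.4822, -0.4868, 0.2154]
eef_rot: [0.012, 0.663, 0.111, 0.74]
ft_force: [-0.4, 0.0, 0.1]
width: 0.0733
```

Run:
```python
from h import *
st=read_state(); print(st["time"],st["ee_pos"],st["width"],st["ft_force"].round(1),st["joint_positions"].round(2))
TM=down(23.7); goto([.48,-.49,.22],TM)
```

```text
13.25 [ 0.48220865 -0.48675205  0.21544544] 0.07328964380129077 [-0.4  0.   0.1] [ 0.64  0.54  0.29  1.23 -0.34  1.48  1.08]
shift [-5.3 -2.1 -2. ] rot [-0.2719  0.1428 -0.1485] | dist 6.0 deg 19.5
```

>>> arm_command(
  targets=[
    [40,-5,-2,-2,-0.14,0.07,-0.075],
    [40,-5,-2,-2,-0.272,0.143,-0.148],
    [40,-5,-2,-2,-0.272,0.143,-0.148],
    [40,-5,-2,-2,-0.272,0.143,-0.148],
  ],
)

```text
time: 13.65
ee_pos: [0.4807, -0.4885, 0.2199]
eef_rot: [-0.142, 0.691, 0.145, 0.693]
ft_force: [0.7, -0.5, -0.0]
width: 0.0733
```

Run:
```python
from h import *
im,c=snap("wrist","pics/w11.png"); st=read_state(); print(st["time"],st["ee_pos"],st["width"],st["joint_positions"].round(2))
h=cv2.cvtColor(im,cv2.COLOR_RGB2HSV); m=cv2.inRange(h,(105,140,50),(130,255,255)); r=cv2.minAreaRect(cv2.findNonZero(m)); print(r)
crop("pics/w11.png",150,60,350,270,3,"pics/w11c.png")
```

```text
13.7 [ 0.47969818 -0.48956066  0.21977048] 0.07313852708807755 [ 0.54  0.48  0.28  1.29 -0.13  1.39  1.22]
((242.5, 164.0), (36.0, 7.0), 90.0)
```

View pics/w11.png

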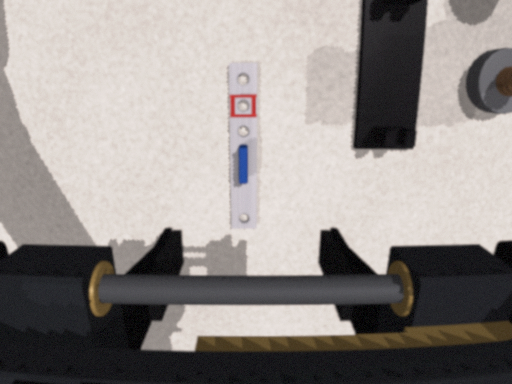

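View pics/w11c.png

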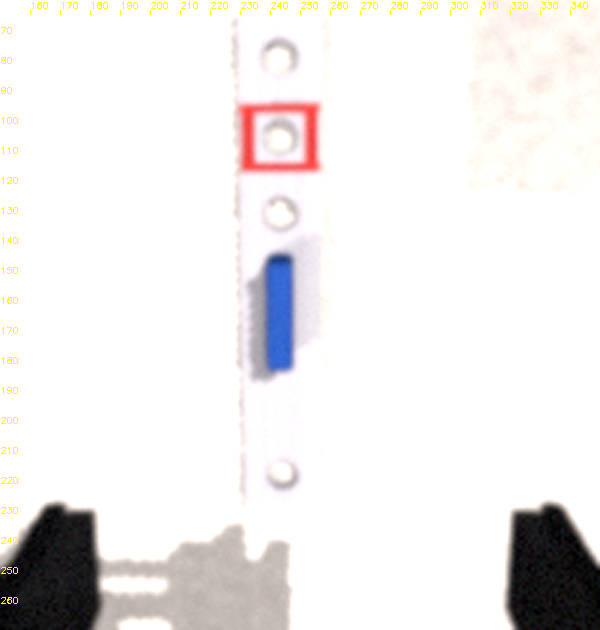

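Run:
```python
from h import *
c=cam("wrist")
e=onz(c,(244.1,218),.008); r=onz(c,(243.3,106),.008); print("eye",e,"red",r,"d",np.linalg.norm(e-r))
d=(r-e)[:2]; y=np.degrees(np.arctan2(d[1],d[0])); print("yaw",y)
xs=np.r_[d/np.linalg.norm(d),0]; f=e+.070*xs; print("fin pred",f)
print("fin top meas",onz(c,(242.8,164.5),.033), (onz(c,(242.8,164.5),.033)-e)@xs)
M=down(y-90); goto([f[0],f[1],.06],M); goto([f[0],f[1],.012],M)
```

```text
eye [ 0.50046822 -0.55482447  0.008     ] red [ 0.44863004 -0.43468058  0.008     ] d 0.13085010607009734
yaw 113.338628651443
fin pred [ 0.4727367 -0.4905519  0.008    ]
fin top meas [ 0.47182516 -0.48976247  0.033     ] 0.07108596141733861
shift [159.8   1.2  -7.4] rot [-0.0013  0.0037 -0.004 ] | dist 159.9 deg 0.3
shift [207.7   1.   -7.6] rot [-0.0013  0.0037 -0.004 ] | dist 207.9 deg 0.3
```

>>> arm_command(
  newtons=40,
  targets=[
    [138,50,1,-7,0,0.004,-0.004],
    [138,100,1,-7,0,0.004,-0.004],
    [138,150,1,-7.5,0,0.004,-0.004],
    [138,180,1,-7.5,0,0.004,-0.004],
    [138,200,1,-7.5,0,0.004,-0.004],
    [138,207,1,-7.5,0,0.004,-0.004],
    [138,207,1,-7.5,0,0.004,-0.004],
  ],
)

```text
time: 14.4
ee_pos: [0.4715, -0.4921, 0.0122]
eef_rot: [-0.142, 0.693, 0.142, 0.692]
ft_force: [-0.2, 0.6, -0.1]
width: 0.0402
```

Run:
```python
from h import *
im,c=snap("wrist","pics/w12.png"); st=read_state(); print(st["time"],st["ee_pos"],st["width"],st["ft_force"].round(1))
M=down(23.34); goto([.4725,-.4903,.0125],M)
```

```text
14.45 [ 0.47241592 -0.49251882  0.01361204] 0.04015298372778896 [-0.   0.2 -0.4]
shift [1.1 2.  1. ] rot [-0.0016 -0.001   0.002 ] | dist 2.5 deg 0.2
```

View pics/w12.png

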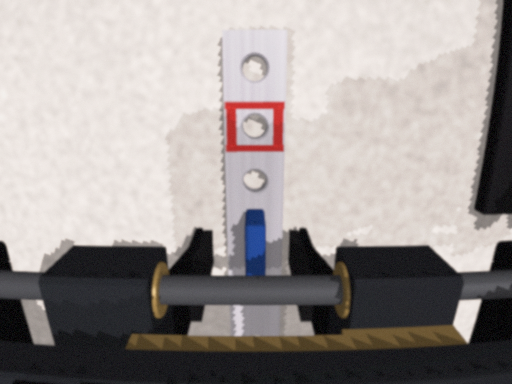

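>>> arm_command(
  newtons=40,
  targets=[
    [138,0,2,1,0,0,0],
    [255,0,2,1,0,0,0],
    [255,0,2,1,0,0,0],
    [255,0,2,1,0,0,0],
    [255,0,2,1,0,0,0],
    [255,0,2,1,0,0,0],
  ],
)

```text
time: 15.05
ee_pos: [0.4731, -0.4894, 0.0133]
eef_rot: [-0.144, 0.693, 0.143, 0.692]
ft_force: [-0.1, 0.7, 1.9]
width: 0.01
```

>>> arm_command(
  targets=[
    [255,-10,0,0,0,0,0],
    [255,-40,0,0,0,0,0],
    [255,-90,0,0,0,0,0],
    [255,-140,0,0,0,0,0],
    [255,-190,0,0,0,0,0],
    [255,-230,0,0,0,0,0],
    [255,-230,0,0,0,0,0],
    [255,-230,0,0,0,0,0],
  ],
)

```text
time: 15.85
ee_pos: [0.4733, -0.489, 0.2444]
eef_rot: [-0.145, 0.692, 0.142, 0.693]
ft_force: [0.1, -0.3, -2.1]
width: 0.0099
```

Run:
```python
from h import *
im,c=snap("wrist","pics/w13.png"); st=read_state(); print(st["time"],st["ee_pos"],st["width"],st["ft_force"].round(1),st["joint_positions"].round(2))
crop("pics/w13.png",200,0,320,300,2,"pics/w13c.png")
crop("pics/w13.png",210,20,310,220,3,"pics/w13d.png")
```

```text
15.9 [ 0.47288203 -0.48845762  0.2426147 ] 0.00954947624258532 [-0.2  0.4 -2.7] [ 0.54  0.45  0.29  1.28 -0.12  1.43  1.22]
```

View pics/w13.png

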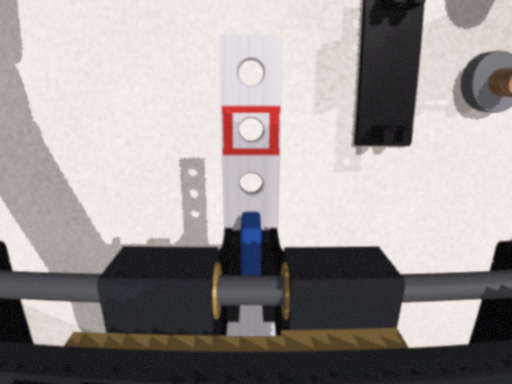

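View pics/w13d.png

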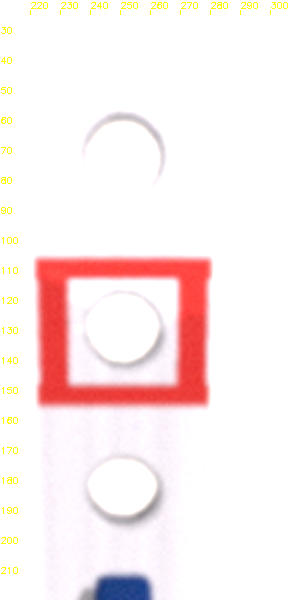

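```bash
cat >> h.py <<'E'
def toolcam():
    p=camera_params("wrist"); M=np.array(p["mount"]); return np.array(p["intrinsics"]),np.array(p["dist"]),M[:3,:3],M[:3,3]
def onx(c,uv,x):
    t,v=ray(c,uv); return t+v*(x-t[0])/v[0]
E
python3 - <<'E'
from h import *
c=toolcam()
for d in (.0053,.003,.008):
    P=[onx(c,u,d)*1000 for u in [(251.3,72.2),(251,129.3),(251,182.3)]]
    print(d,[p.round(1).tolist() for p in P], np.linalg.norm(P[0]-P[1]).round(2),np.linalg.norm(P[1]-P[2]).round(2))
# red square corners outer: find frame outer size
E
```

```text
0.0053 [[5.3, 88.5, 0.6], [5.3, 61.3, 0.5], [5.3, 33.9, 0.5]] 27.23 27.36
0.003 [[3.0, 88.4, 0.6], [3.0, 61.6, 0.4], [3.0, 34.6, 0.5]] 26.85 26.98
0.008 [[8.0, 88.6, 0.6], [8.0, 61.0, 0.5], [8.0, 33.2, 0.5]] 27.67 27.8
```

Run:
```python
from h import *
dp=np.array([.523,.0924]); rp=np.array([.6540,.0836]); d=rp-dp; a=np.arctan2(d[1],d[0]); print(np.degrees(a),np.linalg.norm(d))
xs=np.array([np.cos(a),np.sin(a)]); p=rp-.061*xs
print(p); goto([p[0],p[1],.26],down(np.degrees(a)-90))
```

```text
-3.8431029904413516 0.13129523982231803
[0.59313717 0.0876885 ]
shift [-18.4 481.  339.1] rot [2.0463e+00 3.0000e-04 2.1000e-03] | dist 588.8 deg 117.2
```

>>> arm_command(
  targets=[
    [255,-18,34,24,0.14,0,0],
    [255,-18,68,48,0.28,0,0],
    [255,-18,103,72,0.42,0,0],
    [255,-18,137,97,0.56,0,0],
    [255,-18,171,121,0.7,0,0],
    [255,-18,206,145,0.84,0,0],
    [255,-18,240,169,0.98,0,0],
    [255,-18,275,194,1.12,0,0],
    [255,-18,309,218,1.26,0,0],
    [255,-18,343,242,1.4,0,0],
  ],
)

```text
time: 16.9
ee_pos: [0.5582, -0.076, 0.2584]
eef_rot: [0.337, 0.622, -0.339, 0.62]
ft_force: [0.4, -0.4, -1.2]
width: 0.0095
```

Run:
```python
from h import *
st=read_state(); print(st["time"],st["ee_pos"],st["width"],st["ft_force"].round(1),st["joint_positions"].round(2))
a=-3.843; xs=np.array([np.cos(np.radians(a)),np.sin(np.radians(a))]); p=np.array([.654,.0836])-.061*xs
goto([p[0],p[1],.26],down(a-90))
```

```text
16.9 [ 0.55824356 -0.07595592  0.2584439 ] 0.009491852689234775 [ 0.4 -0.4 -1.2] [-0.14  0.18  0.22  1.58 -0.04  1.39 -0.91]
shift [  -2.   118.1 -118.5] rot [0.6406 0.0014 0.0038] | dist 167.3 deg 36.7
```

>>> arm_command(
  targets=[
    [255,-2,26,-26,0.14,0,0],
    [255,-2,52,-52,0.28,0,0],
    [255,-2,78,-78,0.42,0,0],
    [255,-2,104,-104,0.56,0,0],
    [255,-2,118,-118.5,0.64,0,0],
    [255,-2,118,-118.5,0.64,0,0],
    [255,-2,118,-118.5,0.64,0,0],
    [255,-2,118,-118.5,0.64,0,0],
  ],
)

```text
time: 17.7
ee_pos: [0.5926, 0.0843, 0.261]
eef_rot: [-0.514, -0.484, 0.516, -0.485]
ft_force: [0.4, -0.5, -1.7]
width: 0.0097
```

Run:
```python
from h import *
im,c=snap("wrist","pics/w14.png"); st=read_state(); print(st["time"],st["ee_pos"],st["width"],st["ft_force"].round(1),st["joint_positions"].round(2))
snap("top","pics/t14.png"); crop("pics/t14.png",130,115,260,265,4,"pics/t14c.png")
snap("scene","pics/s14.png"); crop("pics/s14.png",210,170,360,290,5,"pics/s14c.png")
a=-3.843; xs=np.array([np.cos(np.radians(a)),np.sin(np.radians(a))]); p=np.array([.654,.0836])-.061*xs
goto([p[0],p[1],.26],down(a-90))
```

```text
17.75 [0.59270502 0.08422803 0.26134674] 0.00953526189446006 [ 0.4 -0.2 -1.5] [-0.36  0.25  0.18  1.48 -0.04  1.41 -1.82]
shift [ 1.7  0.1 -3.1] rot [0.005  0.0026 0.0002] | dist 3.6 deg 0.3
```

View pics/w14.png

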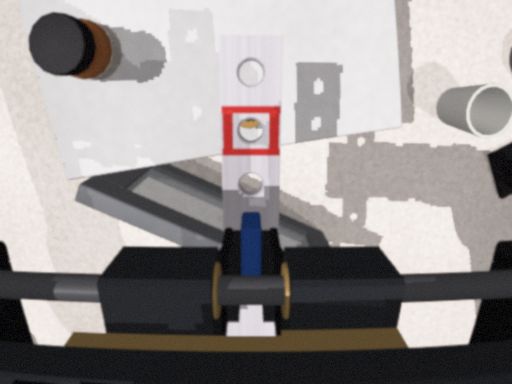

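View pics/s14c.png

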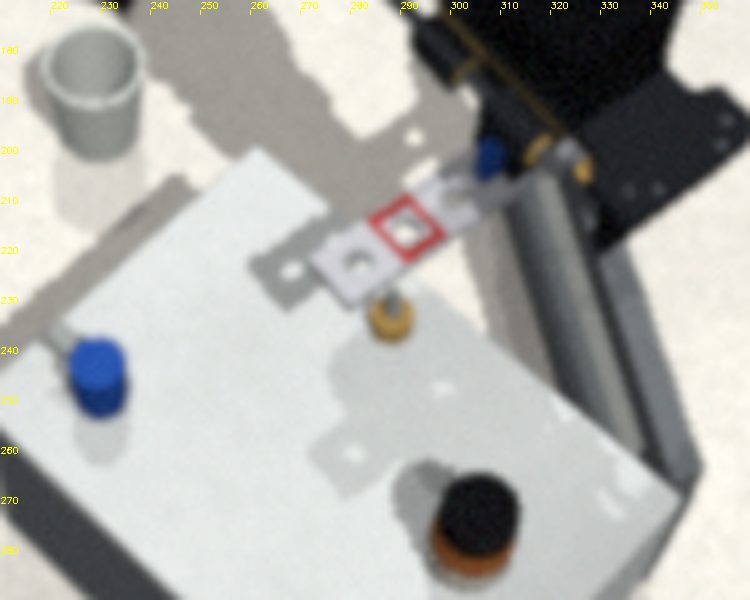

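View pics/t14c.png

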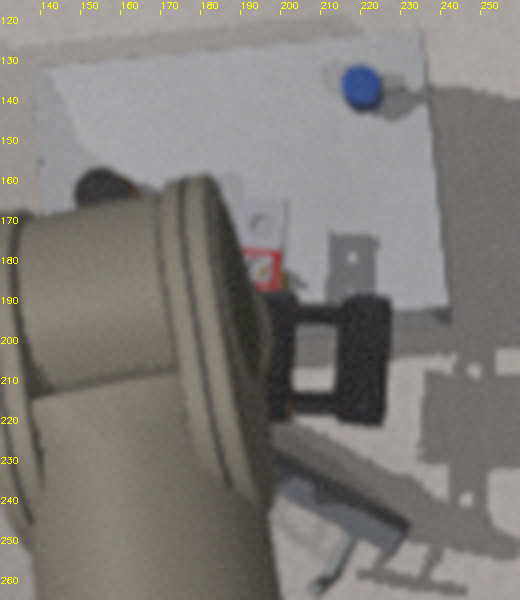

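>>> arm_command(
  targets=[
    [255,10,0,-3,0.005,0.002,0],
    [255,25,0,-3,0.005,0.002,0],
    [255,38,0,-3,0.005,0.002,0],
    [255,38,0,-3,0.005,0.002,0],
    [255,38,0,-3,0.005,0.002,0],
    [255,38,0,-3,0.005,0.002,0],
  ],
)

```text
time: 18.45
ee_pos: [0.5934, 0.0888, 0.2243]
eef_rot: [0.516, 0.483, -0.516, 0.483]
ft_force: [-0.6, -0.7, -1.8]
width: 0.01
```

Run:
```python
from h import *
im,c=snap("wrist","pics/w15.png"); st=read_state(); print(st["time"],st["ee_pos"],st["width"],st["ft_force"].round(1))
crop("pics/w15.png",205,30,305,230,3,"pics/w15c.png")
snap("scene","pics/s15.png"); crop("pics/s15.png",250,180,350,270,7,"pics/s15c.png")
a=-3.843; xs=np.array([np.cos(np.radians(a)),np.sin(np.radians(a))]); p=np.array([.654,.0836])-.061*xs
goto([p[0],p[1],.221],down(a-90))
for n,X in [("roof collar",[.654,.0836,.175]),("roof tip",[.654,.0836,.201])]: print(n,proj(c,X).round(1))
```

```text
18.5 [0.59344284 0.08880674 0.22442064] 0.00950762486577341 [ 0.1 -0.2 -0.7]
shift [ 3.5 -0.2  1.2] rot [ 0.0013  0.     -0.001 ] | dist 3.7 deg 0.1
roof collar [252.5 122.5]
roof tip [252.7 127.3]
```

View pics/w15c.png

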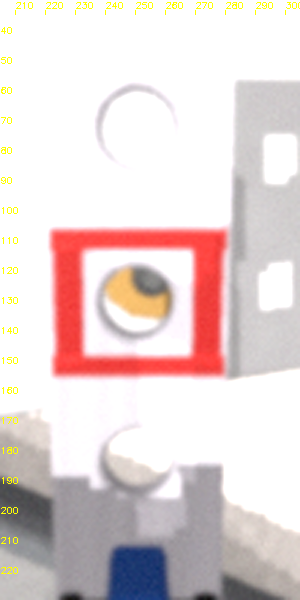

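View pics/s15c.png

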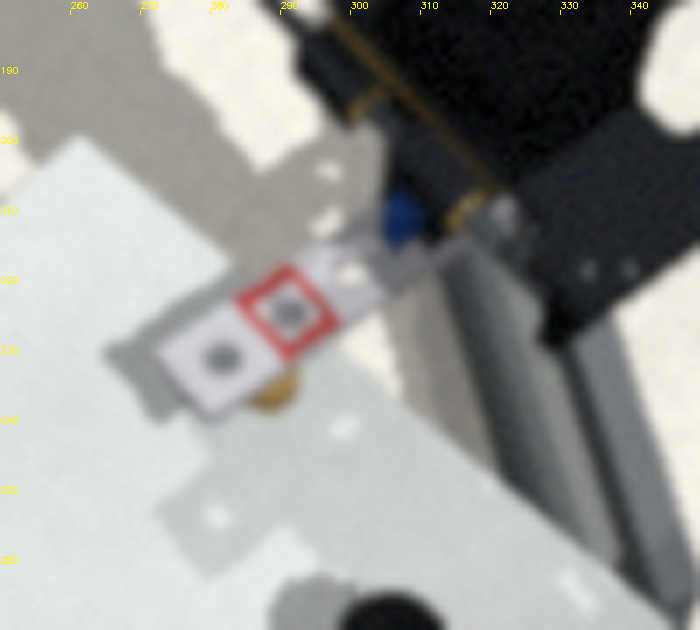

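Run:
```python
from h import *
crop("pics/w15.png",225,105,280,155,12,"pics/w15d.png")
```

```text
(no output)
```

View pics/w15d.png

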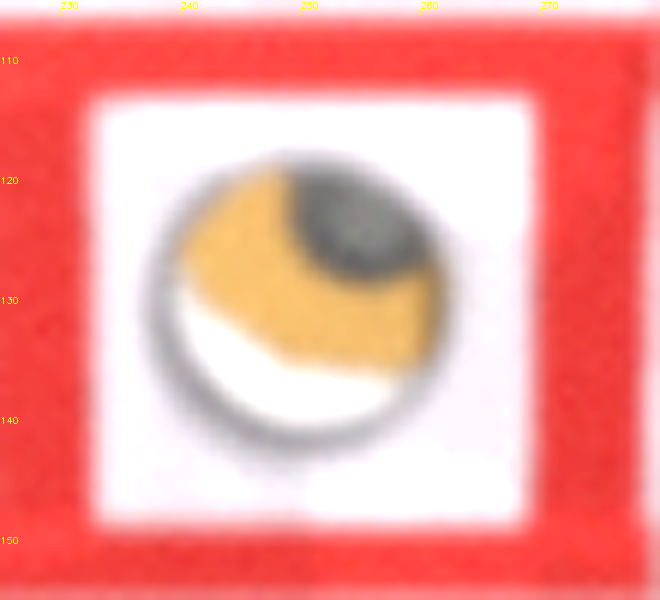

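Run:
```python
from h import *
c=cam("wrist"); st=read_state(); Rm=R.from_quat(st["eef_rot"]).as_matrix()
for hz in (.2191,.216): 
    h=onz(c,(250.2,130.4),hz); 
    for pz in (.201,):
        t=onz(c,(255.4,123.5),pz); print(h.round(4),t.round(4),"peg-hole in tool mm",(Rm.T@(t-h)*1000).round(1))
```

```text
[0.6547 0.0849 0.2191] [0.6561 0.082  0.201 ] peg-hole in tool mm [18.1  1.5  2.8]
[0.6543 0.085  0.216 ] [0.6561 0.082  0.201 ] peg-hole in tool mm [15.   1.9  2.8]
```

>>> arm_command(
  targets=[
    [255,0,1.3,2,0.005,0,0],
    [255,0,1.3,2,0.005,0,0],
    [255,5,1.3,2,0.005,0,0],
    [255,10,1.3,2,0.005,0,0],
    [255,10,1.3,2,0.005,0,0],
  ],
)

```text
time: 19.05
ee_pos: [0.5937, 0.0867, 0.2127]
eef_rot: [-0.517, -0.482, 0.518, -0.482]
ft_force: [0.7, -0.8, -0.8]
width: 0.0097
```

Run:
```python
from h import *
im,c=snap("wrist","pics/w16.png"); st=read_state(); print(st["time"],st["ee_pos"],st["width"],st["ft_force"].round(1))
crop("pics/w16.png",225,100,280,155,10,"pics/w16d.png")
snap("scene","pics/s16.png"); crop("pics/s16.png",270,190,340,260,9,"pics/s16c.png")
```

```text
19.1 [0.59394027 0.08671237 0.21315204] 0.009705356848859445 [-0.8  0.3 -0.9]
```

View pics/w16d.png

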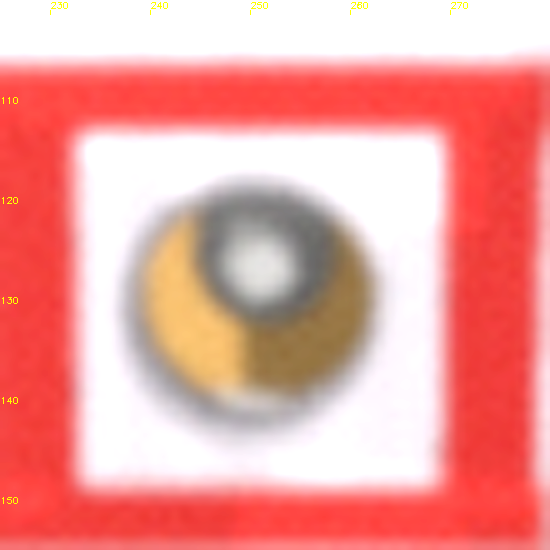

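View pics/s16c.png

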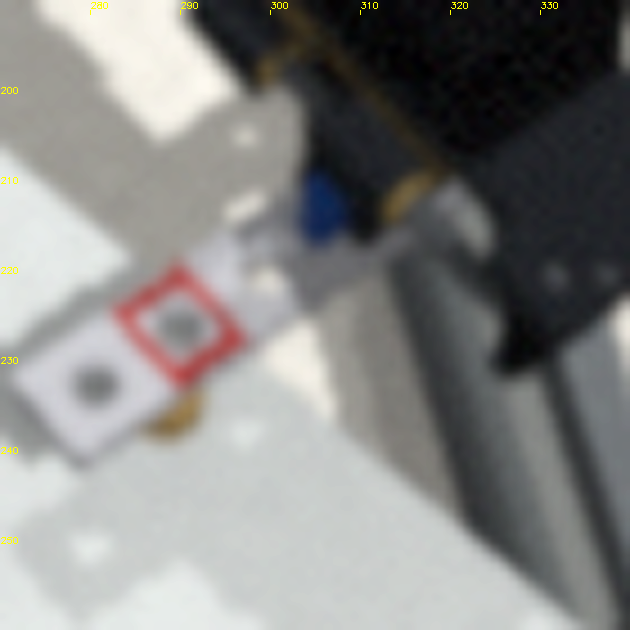

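Run:
```python
from h import *
c=cam("wrist"); st=read_state(); Rm=R.from_quat(st["eef_rot"]).as_matrix(); cs=cam("scene")
h=onz(c,(250.2,130.2),st["ee_pos"][2]-.0053); t=onz(c,(251,126.5),.201); print(h.round(4),t.round(4),"peg-hole in tool mm",(Rm.T@(t-h)*1000).round(1))
eye=st["ee_pos"]+Rm@np.array([.0053,-.071,.0005]); print("eye",eye.round(4),proj(cs,eye),"dp collar",proj(cs,[.523,.0924,.175]),"tip",proj(cs,[.523,.0924,.201]))
red=st["ee_pos"]+Rm@np.array([.0053,.061,.0005]); print(proj(cs,red))
```

```text
[0.6555 0.0825 0.2082] [0.6564 0.082  0.201 ] peg-hole in tool mm [7.2 1.  0.4]
eye [0.5233 0.0912 0.2083] [330.82349247 197.17782354] dp collar [329.17189749 204.21579897] tip [330.77610815 198.94039096]
[289.02451516 225.60275195]
```

>>> arm_command(
  targets=[
    [255,4,0.7,0,0,0,0],
    [255,8,0.7,0,0,0,0],
    [255,12,0.7,0,0,0,0],
    [255,15,0.7,0,0,0,0],
  ],
)

```text
time: 19.55
ee_pos: [0.5948, 0.0867, 0.1982]
eef_rot: [-0.517, -0.482, 0.518, -0.482]
ft_force: [0.3, 0.4, -0.4]
width: 0.0097
```

>>> arm_command(
  targets=[
    [255,4,0,0,0,0,0],
    [255,7,0,0,0,0,0],
    [255,9,0,0,0,0,0],
    [255,9,0,0,0,0,0],
  ],
)

```text
time: 19.95
ee_pos: [0.5949, 0.0866, 0.1895]
eef_rot: [-0.517, -0.482, 0.518, -0.482]
ft_force: [-0.0, 0.1, -1.3]
width: 0.0099
```

Run:
```python
from h import *
im,c=snap("wrist","pics/w17.png"); st=read_state(); print(st["time"],st["ee_pos"],st["width"],st["ft_force"].round(1))
crop("pics/w17.png",205,90,305,240,4,"pics/w17d.png")
snap("scene","pics/s17.png"); crop("pics/s17.png",270,170,370,260,7,"pics/s17c.png")
```

```text
20.0 [0.59494995 0.08666353 0.18974438] 0.009719766972870579 [-0.2 -0.5 -0.7]
```

View pics/w17d.png

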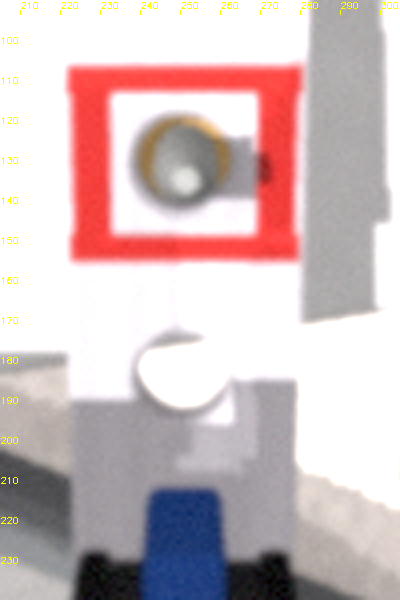

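View pics/s17c.png

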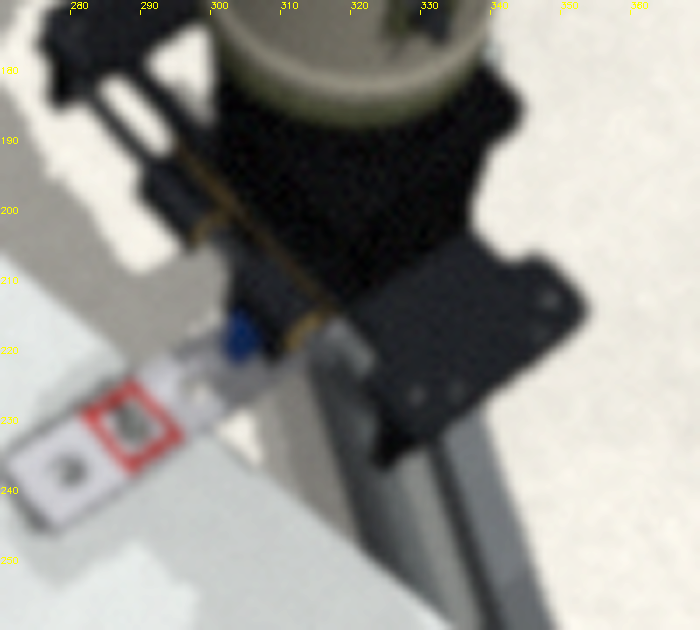

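>>> arm_command(
  targets=[
    [255,1.5,0,0,0,0,0],
    [255,1.5,0,0,0,0,0],
    [230,1.5,0,0,0,0,0],
    [140,1.5,0,0,0,0,0],
    [140,1.5,0,0,0,0,0],
    [140,1.5,0,0,0,0,0],
  ],
)

```text
time: 20.65
ee_pos: [0.5951, 0.0867, 0.1885]
eef_rot: [-0.517, -0.482, 0.517, -0.482]
ft_force: [0.5, -0.3, 0.9]
width: 0.0262
```

>>> arm_command(
  targets=[
    [140,-15,0,0,0,0,0],
    [140,-35,0,0,0,0,0],
    [140,-70,0,0,0,0,0],
    [140,-110,0,0,0,0,0],
    [140,-150,0,0,0,0,0],
    [140,-150,0,0,0,0,0],
    [140,-150,0,0,0,0,0],
  ],
)

```text
time: 21.35
ee_pos: [0.5954, 0.0867, 0.3402]
eef_rot: [0.518, 0.481, -0.517, 0.483]
ft_force: [0.3, 0.7, -1.2]
width: 0.0394
```

Run:
```python
from h import *
im,c=snap("wrist","pics/w18.png"); st=read_state(); print(st["time"],st["ee_pos"],st["width"],st["ft_force"].round(1))
snap("scene","pics/s18.png"); crop("pics/s18.png",260,170,360,260,7,"pics/s18c.png")
```

```text
21.4 [0.59490015 0.08668745 0.33867164] 0.039350238641119493 [ 0.5 -0.4  0.1]
```

View pics/w18.png

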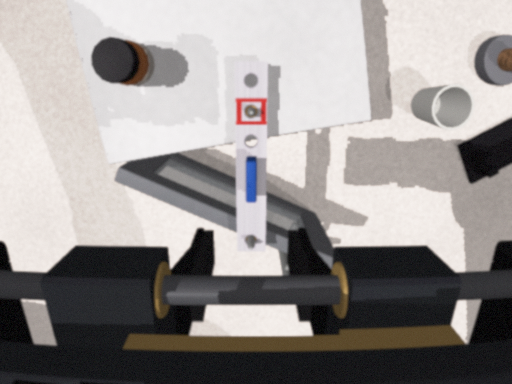

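View pics/s18c.png

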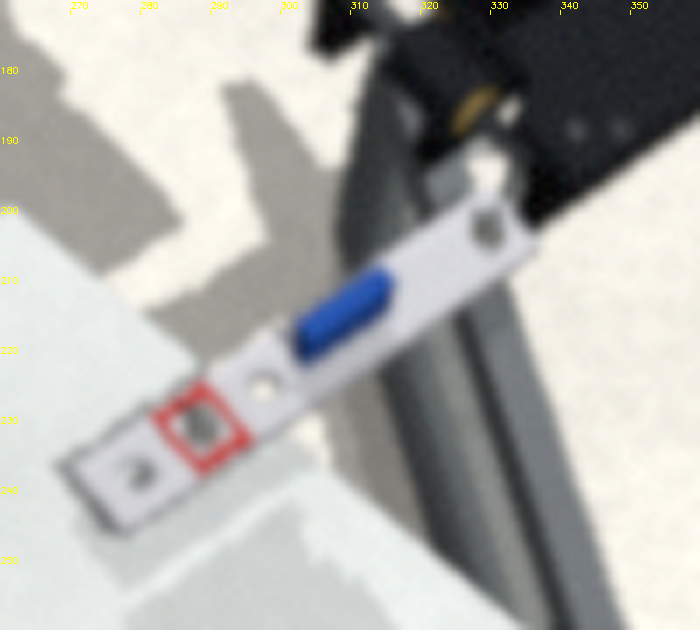

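Run:
```python
from h import *
crop("pics/w18.png",230,215,275,255,14,"pics/w18e.png")
crop("pics/w18.png",230,95,275,130,14,"pics/w18r.png")
c=cam("wrist")
for z in (.183,.195):
    e=onz(c,(250.2,241),z); r=onz(c,(251,111.5),z); print(z,np.linalg.norm(e-r),e,r)
```

```text
0.183 0.13191562943122995 [0.52306303 0.09216817 0.183     ] [0.65459138 0.08206745 0.183     ]
0.195 0.126917428528809 [0.52888946 0.09173275 0.195     ] [0.65543429 0.08201474 0.195     ]
```

View pics/w18e.png

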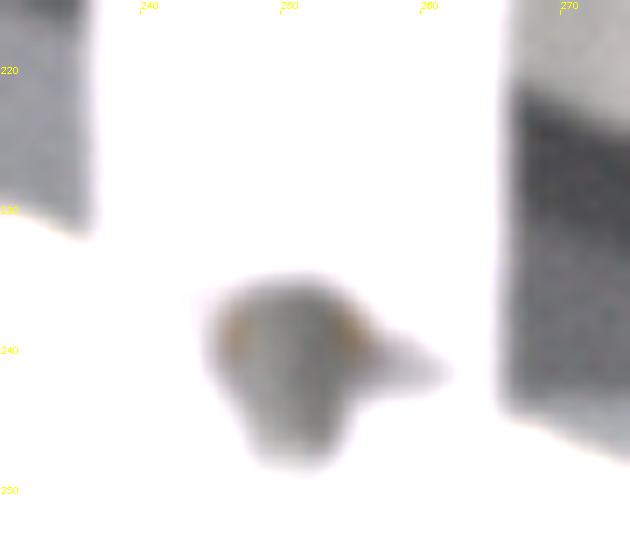

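View pics/w18r.png

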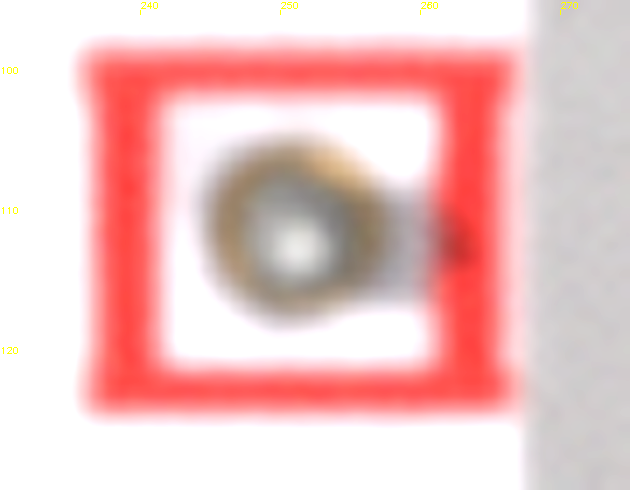

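Run:
```python
from h import *
a=cv2.imread("pics/scene0.png").astype(int);b=cv2.imread("pics/s18.png").astype(int)
for n,(x0,y0,x1,y1) in {"jar":(294,262,316,288),"dish":(178,168,206,194),"beaker":(216,175,240,203)}.items(): print(n,np.abs(a-b)[y0:y1,x0:x1].mean().round(1))
st=read_state(); print(st["joint_vel"].round(3),st["ft_force"].round(1))
from bench import close_job
print(close_job())
```

```text
jar 4.9
dish 15.5
beaker 16.8
[ 0.     0.007  0.     0.013  0.    -0.002 -0.002] [-0.4  0.5 -0.5]
the job is handed in; nothing more can be done
None
```

Run:
```python
from h import *
a=cv2.imread("pics/scene0.png")[130:215,170:260];b=cv2.imread("pics/s18.png")[130:215,170:260]
cv2.imwrite("pics/cmp.png",cv2.resize(np.hstack([a,b]),None,fx=4,fy=4,interpolation=cv2.INTER_CUBIC))
```

```text
(no output)
```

View pics/cmp.png

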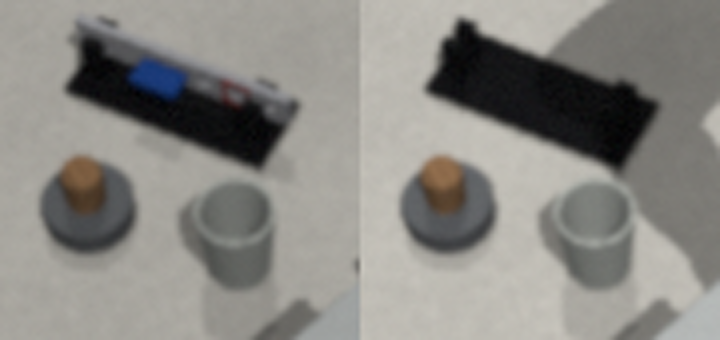

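The door is propped open with the stay bar, and I handed the job in at about 21.4 s of the 72 s. The hand-in reports no verdict.

**What I did:**
- I swung the door open by its handle until its peg was about 131.5 mm from the roof peg.
- I lifted the stay out of the rack by its grip fin, turned it and laid it flat on the bench with the fin up, then gripped it again from above.
- I lowered it over both pegs with almost no force on the wrist, let go and raised the arm clear.

**Last checks:**
- **Both pegs through:** the last wrist picture shows the roof peg through the red-framed hole and the door peg through the eye, blue grip upward.
- **Centring:** the hole centres measured within about 2 mm of the peg positions I had found, against the 4 mm limit.
- **Bar down on the collars:** the two holes measure 131.9 mm apart when I assume a bar lying on the collars (132 mm given). Assuming it 12 mm higher gives 126.9 mm.
- **Jar, beaker and dish:** the jar's image barely changed. The simple picture difference was larger at the dish and beaker (about 16 grey levels). Side by side, both stand where they were and only the brightness and arm shadow had changed.

Two measurements disagreed along the way. The handle's position differed by up to about 14 mm between views, so I centred the gripper on a compromise. The roof peg differed by 2–3 mm between views, so I corrected it just before lowering by comparing peg and hole in the same wrist picture.

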